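# Fit heat sinks to a board clamped in a hemostat jig

## Robot

A 7-joint arm with a two-finger parallel gripper is mounted at the origin on the work surface. World frame = base frame: x ahead of the robot, y to its left, z up, the work surface at z = 0. Lengths are in m, angles in rad, forces in N, time in s.
With the tool pointing down it reaches from about 0.4 to 0.875 m from the base axis. Payload 6.5 kg.
Tool frame: the origin (TCP) lies at the very end of the fingers, on their centre line; the grasp point (between the pads) lies env.grip_point_offset behind it (env.grip_point_offset is the distance from the TCP to the grasp point, in m); x points along the fingers, y is the direction in which the jaws open and shut, and the axes are right-handed (so a half turn about x gives the same grasp; the last joint's range is limited). The gripper opens to 85 mm and grips with 20 to 120 N. Pads are 22 mm wide; open, the fingers measure 114 mm over their backs; the gripper's body (76 mm by 85 mm) begins 54 mm behind the grasp point. The pads swing forward as they close: fully open they stand 13 mm farther back than shut.
Start: joints at [1.062, 0.536, -0.004, 1.538, 0.003, 1.067, -0.071], TCP at [0.279, -0.587, 0.231] pointing down, gripper open.
Joint ranges: [-2.7, 2.7], [-0.37, 2.16], [-1.27, 1.26], [0.24, 2.4], [-1.31, 4.45], [0.19, 1.91], [-2.76, 2.76]. Speed limits (rad/s): [2.39, 2.39, 3.14, 3.14, 3.14, 3.14, 3.14].

## Interface

Orientations are given as [roll, pitch, yaw] about the fixed x, y, z axes, in that order (R = Rz(yaw) Ry(pitch) Rx(roll)).
In Python, from station import env gives the robot as it stands.
- The arm moves only by the tool apply_moves, never from a script. Its argument "motion" is a list of rows, each a list of 2 entries, a list of its own where there are three numbers: the shift along the tool's x, y, z in mm, then the turn about the tool's x in degrees. A call has 1 to 20 rows; each row is the pose to reach, as a shift and turn from the pose commanded when the call began, along the tool's axes at that moment; what a row does not reach only later rows make up. A row lasts 1/8 s, in which the tool goes at most 62.5 mm and 10.7 degrees, less where a joint would pass 70% of its speed; a pose out of reach is approached as far as the arm can. A call with a gripper value outside its range is refused whole. "jaw" is the finger opening in mm, from 0 to 85.4, set as the call begins (left out, the last holds). The fingers move at their own pace and stop on an object; "grip_force" is the grip in N (left out, the last holds). Time passes only in rows, so rows that repeat a pose let the fingers close. It gives the time, the measured TCP pose, the force and the opening at its end, in the units of the state.
- env.sense(): the state, without advancing time (a new reading comes with each control period).
- env.camera(name): name is "scene" or "top"; returns (picture, depth): 420x560x3 uint8, blue, green, red; 420x560 float32, m along the optical axis (not along the pixel's ray), 0 where there is no reading.
- env.camera_info(name): a dict with "vfov" (degrees; the focal length in pixels is half the picture's height over the tangent of half this angle, whatever the lens; pixels are square), "cx", "cy" (the principal point, pixels), "D" ([k1, k2, p1, p2, k3] as OpenCV has them; the pictures are not rectified), "R" (3x3) and "t" (3): a world point X has camera coordinates R X + t. Camera axes: x right, y down, z forward; pixel columns grow to the right and rows downward; lengths in m; the calibration is good to about 2 mm. A picture is of the moment at which its call begins. camera_info takes no time and is no camera call.
- env.hand_in(): hands the job in, once; it reports no verdict.
The state is a dict: "t": time; "joint_pos": joint angles; "qvel": joint speeds; "joint_torque": joint torques, N m; "tool_pos": TCP position; "eef_rot": TCP orientation; "force": force on the tool from outside, world axes, zero at the start; "wrist_torque": the same for the moment, N m; "finger_gap": opening from 0.0 (shut) to 1.0 (fully open).
Only numpy, scipy, OpenCV 4.12 (cv2) and the standard library are available. Lean on these libraries where they do the work, as an engineer would, in place of code of your own. Each camera call takes 0.05 s, during which the arm holds its last target.

## Task

Use the nylon push stick, not your fingers, to nudge the circuit board along the jig in light taps until it is fully home against the stop hidden under the hood, then close the hemostat until its ratchet holds it locked on the board by itself. With the board locked, set every heat sink on the bench squarely on the chip of its own size and shape, flat and centred; then press the hemostat's upper ring sideways, towards the hood end, so that it springs fully open. Leave the board home with the heat sinks on it and the stick back in its rest; never touch the board with the fingers or ram it, and leave the other things on the bench where they are.

Things in the scene. Friction and masses are not known exactly. Their poses are not given: they have to be found in the camera images.
- jig: Board jig, fixed: plywood base 124 x 246 x 12 mm, two grey rails (tops 32 mm above the bench) that carry the board, two guide fences 93 mm apart (tops 42 mm above the bench). Origin on the bench midway between the fences; x across the fences, y along them, z up. The board slides in from the open -y end towards +y, until it meets the stop under the hood.
- hood (a point): Top centre of the black hood at the jig's +y end: 116 (x) x 47 (y) mm, its roof 49 mm above the bench. Its front edge is 23.5 mm from this point. The board runs in under it; the stop inside is hidden, and where it lies can only be felt.
- lower_ring (a point): A steel hemostat, 160 mm long, is bolted to the jig's -x side. It stands on edge, along jig x, its jaws above and below the board's edge, its two finger rings one above the other at the -x end. This is the centre of the lower ring, which is fixed, 17 mm above the bench; axes as the jig's.
- clamp_arm (a joint): Closing angle of the hemostat's upper, moving handle (rad): 0 = sprung open, growing as its ring is pressed down. The jaws grip from about 0.25. Ratchet teeth catch at about 0.285 and 0.34 (press some 0.03 past, then let go); travel ends at 0.385. Takes 10 to 20 N on the ring. Caught, it stays above 0.27 when let go; otherwise it springs back to 0.
- upper_ring (a point): Centre of the hemostat's upper ring, 26 mm across, 5 mm thick, upright, its axis along jig y; slippery steel. 79 mm above the bench when open, about 50 when locked (it swings about a pivot 97 mm away in jig +x). To release: push it towards jig +y (the hood end), 5 to 10 N; after about 4 mm the ratchet parts and the handle springs up. It gives up to 9 mm sideways.
- board: Circuit board in its carrier plate, 90 (x) x 164 (y) x 6 mm, about 0.25 kg, lying on the jig's rails, its top 38 mm above the bench. Origin at the centre of its underside; y along the jig's y, z up. It starts a few cm short of the stop; push on its rear (-y) edge, 82 mm from the origin. Static-sensitive: no fingers on it.
- stick_c (a point): Centre of the white nylon push stick, a straight bar 150 (x) x 14 x 14 mm, 45 g, x along its length. Both ends are alike.
- rest_seat (a point): Seat of the stick's wooden rest, fixed: centre of the floor of its two notches, 26 mm above the bench; x along the stick. The notches, 20 mm wide and 12 mm deep, stand 45 to 59 mm either side of the middle; between them the stick is free for fingers. A stick that lies in the rest has its centre 7 mm above this point.
- meter: Bystander: yellow multimeter lying on the bench, 85 x 150 x 40 mm.
- cleaner: Bystander: white bottle standing on the bench, diameter 54 mm, 150 mm tall.
- tape: Bystander: black roll of tape lying on the bench, diameter 68 mm, 19 mm high.
- sink_large_c (a point): Centre of the large heat sink: bare aluminium with upright fins, 32 x 32 mm and 10 mm tall, under 0.05 kg; z up. It may be missing (None).
- chip_large (a point): Top centre of the large chip on the board, black, 29 x 29 mm in the board's x and y, its top 3 mm above the carrier plate (41 mm above the bench); made for the large heat sink, which overhangs it by 1.5 mm all round.
- sink_long_c (a point): Centre of the long heat sink: bare aluminium with upright fins, 30 (x) x 18 (y) mm and 10 mm tall, under 0.05 kg; z up. It may be missing (None).
- chip_long (a point): Top centre of the long chip on the board, black, 27 x 15 mm in the board's x and y, its top 3 mm above the carrier plate (41 mm above the bench); made for the long heat sink, which overhangs it by 1.5 mm all round.
- sink_medium_c (a point): Centre of the medium heat sink: bare aluminium with upright fins, 24 x 24 mm and 10 mm tall, under 0.05 kg; z up. It may be missing (None).
- chip_medium (a point): Top centre of the medium chip on the board, black, 21 x 21 mm in the board's x and y, its top 3 mm above the carrier plate (41 mm above the bench); made for the medium heat sink, which overhangs it by 1.5 mm all round.
- sink_small_c (a point): Centre of the small heat sink: bare aluminium with upright fins, 18 x 18 mm and 10 mm tall, under 0.05 kg; z up. It may be missing (None).
- chip_small (a point): Top centre of the small chip on the board, black, 15 x 15 mm in the board's x and y, its top 3 mm above the carrier plate (41 mm above the bench); made for the small heat sink, which overhangs it by 1.5 mm all round.

How it is judged:
On the way, in this order (a step that is already met when the one before it is completed fails the run):
1. the board is home against its hidden stop, the hemostat still open (y of board in the frame of jig above -0.0025 m and value of joint clamp_arm below 0.06 rad), for 0.2 s.
2. the hemostat is locked on the board by its ratchet, with the fingers off (value of joint clamp_arm above 0.25 rad and y of board in the frame of jig above -0.0025 m and contact force between the fingers and anything else below 0.2 N), for 0.5 s.
3. every heat sink present sits on its own chip while the board is locked (horizontal distance between sink_large_c and chip_large below 0.004 m and z of sink_large_c in the frame of chip_large between 0.0025 and 0.0075 m and angle between each of sink_large_c, sink_long_c, sink_medium_c, sink_small_c's own z axis and vertical below 0.1 rad and (angle between the x axis of sink_large_c and the x axis of chip_large, either way round below 0.14 rad or angle between the x axis of sink_large_c and the y axis of chip_large, either way round below 0.14 rad) and horizontal distance between sink_long_c and chip_long below 0.004 m and z of sink_long_c in the frame of chip_long between 0.0025 and 0.0075 m and angle between the x axis of sink_long_c and the x axis of chip_long, either way round below 0.14 rad and horizontal distance between sink_medium_c and chip_medium below 0.004 m and z of sink_medium_c in the frame of chip_medium between 0.0025 and 0.0075 m and (angle between the x axis of sink_medium_c and the x axis of chip_medium, either way round below 0.14 rad or angle between the x axis of sink_medium_c and the y axis of chip_medium, either way round below 0.14 rad) and horizontal distance between sink_small_c and chip_small below 0.004 m and z of sink_small_c in the frame of chip_small between 0.0025 and 0.0075 m and (angle between the x axis of sink_small_c and the x axis of chip_small, either way round below 0.14 rad or angle between the x axis of sink_small_c and the y axis of chip_small, either way round below 0.14 rad) and value of joint clamp_arm above 0.25 rad), for 0.2 s.
4. the hemostat is released and has sprung open (value of joint clamp_arm below 0.06 rad), for 0.2 s.
At the end, for the whole second after the job is handed in: The board is within 2.5 mm of its stop; the hemostat is open (closing angle under 0.06 rad); every heat sink present lies flat on the chip of its own size, centre within 4 mm and square within 8 degrees; the stick lies in both notches of its rest, its centre within 30 mm of the seat's (all of step 1 and horizontal distance between sink_large_c and chip_large below 0.004 m and z of sink_large_c in the frame of chip_large between 0.0025 and 0.0075 m and angle between each of sink_large_c, sink_long_c, sink_medium_c, sink_small_c's own z axis and vertical below 0.1 rad and (angle between the x axis of sink_large_c and the x axis of chip_large, either way round below 0.14 rad or angle between the x axis of sink_large_c and the y axis of chip_large, either way round below 0.14 rad) and horizontal distance between sink_long_c and chip_long below 0.004 m and z of sink_long_c in the frame of chip_long between 0.0025 and 0.0075 m and angle between the x axis of sink_long_c and the x axis of chip_long, either way round below 0.14 rad and horizontal distance between sink_medium_c and chip_medium below 0.004 m and z of sink_medium_c in the frame of chip_medium between 0.0025 and 0.0075 m and (angle between the x axis of sink_medium_c and the x axis of chip_medium, either way round below 0.14 rad or angle between the x axis of sink_medium_c and the y axis of chip_medium, either way round below 0.14 rad) and horizontal distance between sink_small_c and chip_small below 0.004 m and z of sink_small_c in the frame of chip_small between 0.0025 and 0.0075 m and (angle between the x axis of sink_small_c and the x axis of chip_small, either way round below 0.14 rad or angle between the x axis of sink_small_c and the y axis of chip_small, either way round below 0.14 rad) and horizontal distance between stick_c and rest_seat below 0.03 m and z of stick_c in the frame of rest_seat between 0.003 and 0.011 m and angle between the x axis of stick_c and the x axis of rest_seat, either way round below 0.12 rad); the robot touches nothing.
It fails at once if the fingers press on the board or its carrier (over 2 N) (contact force between the fingers and board above 2 N).
It fails at once if the board is rammed: over 30 N between the stick and the board (contact force between stick and board above 30 N).
It fails at once if the meter is disturbed (moved over 20 mm) (distance of meter from where it was at the start of the episode above 0.02 m).
It fails at once if the cleaner is disturbed (moved over 20 mm) (distance of cleaner from where it was at the start of the episode above 0.02 m).
It fails at once if the tape is disturbed (moved over 20 mm) (distance of tape from where it was at the start of the episode above 0.02 m).
Of sink_large, sink_long, sink_medium, sink_small only 3 to 4 are there at a start; the rules pass over those that are not, and their reading is None.
At some moment in a run one of sink_long, sink_medium may be knocked a few centimetres aside while the robot is not near it.
Once in a run the grip may slacken for a moment while it holds something.
It also fails if it takes over 210 s, if anything falls off the work surface, if the arm or the gripper's body presses on something with over 40 N, if the wrist force passes 120 N, or if a joint passes its speed limit or range.

## Working session

There is one attempt and no reset: what is moved stays moved. The work goes in short steps, Python scripts to look and compute and a tool call to move; the robot and the scene stay as the last step left them, time stands still between calls to the robot, and variables do not carry over. Pictures are saved under pics/ and viewed, and the job is handed in when it is done.

Besides the shell and the picture viewer there is one more tool, called after "Call:" by a JSON object that holds its "method" and its "body", one argument or row to a line. apply_moves: Moves the arm, as the interface text tells. Its arguments: {"type":"object","properties":{"motion":{"type":"array","items":{"type":"array"}},"jaw":{"type":"number"},"grip_force":{"type":"number"}},"required":["motion"]}

```bash
ls -la; mkdir -p pics; cat > h.py <<'E'
import numpy as np, cv2
from station import env
from scipy.spatial.transform import Rotation as Rot
def cam(n):
    i=env.camera_info(n); f=210/np.tan(np.radians(i['vfov'])/2)
    K=np.array([[f,0,i['cx']],[0,f,i['cy']],[0,0,1.]])
    return K,np.array(i['D'],float),np.array(i['R']),np.array(i['t'])
def ray(n,uv):
    K,D,R,t=cam(n)
    p=cv2.undistortPoints(np.array(uv,float).reshape(-1,1,2),K,D).reshape(-1,2)
    d=np.c_[p,np.ones(len(p))]@R; return -R.T@t,d
def atz(n,uv,z):
    o,d=ray(n,uv); s=(z-o[2])/d[:,2]; return o+d*s[:,None]
def proj(n,X):
    K,D,R,t=cam(n); return cv2.projectPoints(np.array(X,float).reshape(-1,1,3),cv2.Rodrigues(R)[0],t,K,D)[0].reshape(-1,2)
def cloud(n,dep):
    v,u=np.mgrid[0:420,0:560]; K,D,R,t=cam(n)
    p=cv2.undistortPoints(np.stack([u,v],-1).reshape(-1,1,2).astype(float),K,D).reshape(-1,2)
    c=np.c_[p,np.ones(len(p))]*dep.reshape(-1,1); return ((c-t)@R).reshape(420,560,3)
def snap(tag):
    for n in('scene','top'):
        im,d=env.camera(n); cv2.imwrite(f'pics/{n}_{tag}.png',im); np.save(f'pics/{n}_{tag}.npy',d)
def crop(n,tag,u0,v0,u1,v1,s,out):
    im=cv2.imread(f'pics/{n}_{tag}.png')[v0:v1,u0:u1]
    im=cv2.resize(im,None,fx=s,fy=s,interpolation=cv2.INTER_CUBIC); cv2.imwrite(f'pics/{out}.png',im)
E
python3 - <<'E'
from h import *
snap('a')
s=env.sense(); print(s); print(env.grip_point_offset)
for n in('scene','top'):
    K,D,R,t=cam(n);print(n,K[0,0],D,-R.T@t,R[2])
E
```

```text
total 12
drwxr-xr-x  3 agent agent 4096 Dec  6 06:01 .
drwxr-xr-x 23 root  root  4096 Dec  6 06:01 ..
drwxr-xr-x  2 agent agent 4096 Dec  6 06:01 pics
{'t': 0.1, 'joint_pos': array([ 1.06180828,  0.53707691, -0.00442954,  1.53874234,  0.00261638,
        1.06730418, -0.07118797]), 'qvel': array([ 0.00108936, -0.00087261,  0.00035241, -0.00242955, -0.00114323,
       -0.00014906, -0.00149405]), 'joint_torque': array([ 4.47959683e-03, -5.84561920e+01,  1.05231419e+00, -2.59777594e+01,
        1.25786898e-02,  4.58514725e-03,  2.86788202e-05]), 'tool_pos': array([ 0.27824158, -0.5868258 ,  0.23052201]), 'eef_rot': array([-1.48419678,  1.5692711 ,  2.1002677 ]), 'force': array([-0.50339477, -0.78475114,  0.3770379 ]), 'wrist_torque': array([ 0.09433035, -0.05539853,  0.0513831 ]), 'finger_gap': 1.0018620607564137}
0.0187
scene 474.7999487297166 [0.04336776 0.         0.         0.         0.        ] [ 1.57568608 -0.28244329  1.00155686] [-0.70972111  0.22451926 -0.66774774]
top 500.57422014261607 [-0.00581214  0.          0.          0.          0.        ] [0.45292758 0.02247766 1.21991312] [ 0.13003265  0.00314054 -0.99150474]
```

View pics/top_a.png

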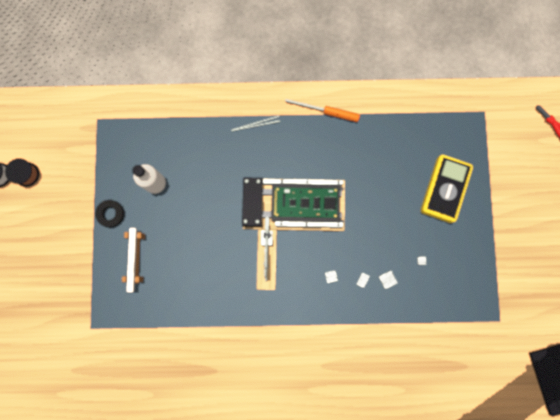

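View pics/scene_a.png

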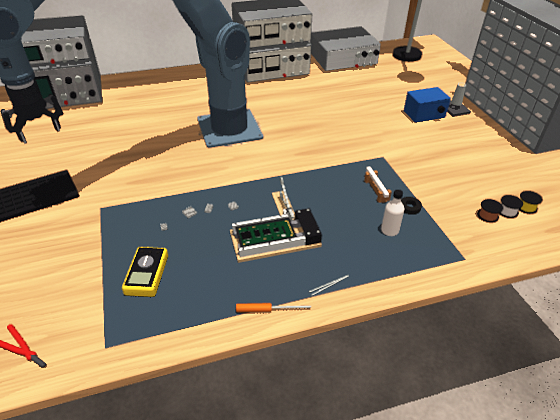

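The top view shows the jig at (294,203) with its hood on the left (world +y). The hemostat points down towards the robot, with its ring end near (266,275). The stick in its rest is at (133,260). The heat sinks are at (331,277), (363,280), (388,280) and (422,261).

```bash
python3 - <<'E'
from h import *
crop('top','a',235,165,355,295,6,'c1')
im=cv2.imread('pics/c1.png');print(im.shape);cv2.imwrite('pics/c1.png',im[:600])
crop('top','a',235,170,355,240,6.6,'c1')
crop('top','a',310,245,440,300,6,'c2')
crop('top','a',85,155,205,300,4,'c3')
crop('top','a',235,220,305,300,7,'c4')
E
```

```text
(780, 720, 3)
```

View pics/c1.png

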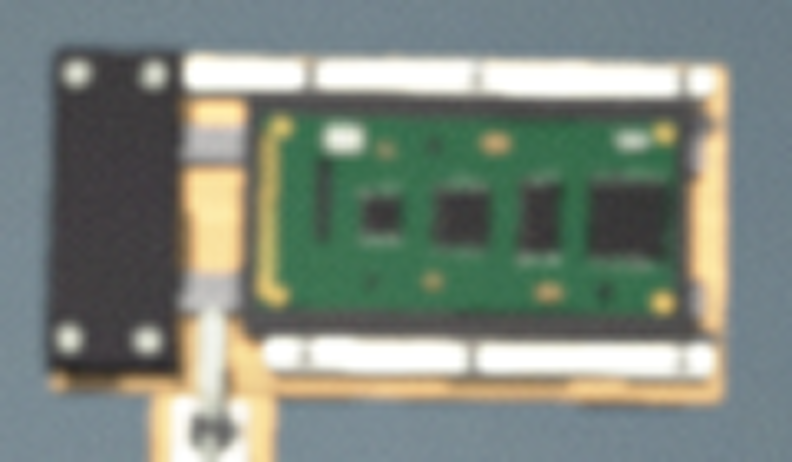

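View pics/c2.png

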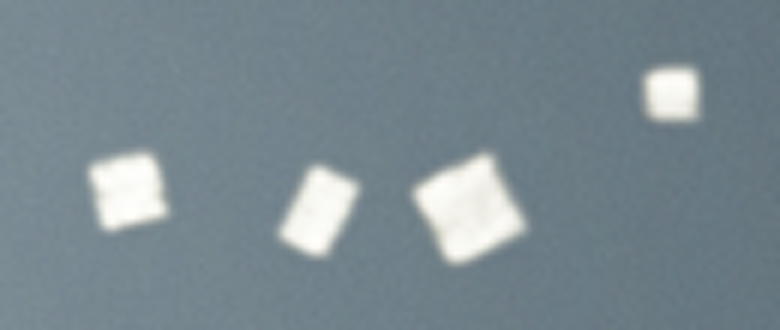

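View pics/c3.png

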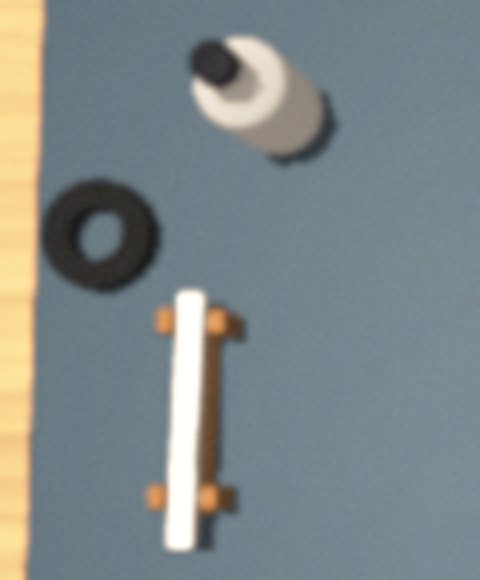

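View pics/c4.png

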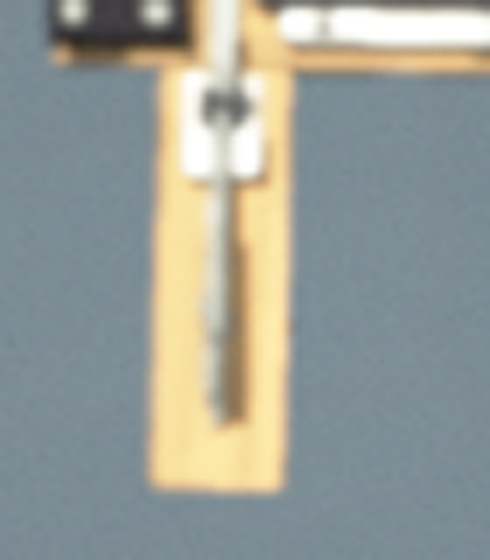

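```bash
cat >> h.py <<'E'
def c2p(pts,s,o): return (np.array(pts,float)+.5)/s-.5+np.array(o)
E
python3 - <<'E'
from h import *
np.set_printoptions(precision=4,suppress=True)
o=(235,170);s=6.6
H=atz('top',c2p([(57,48),(183,53),(178,375),(48,370)],s,o),.049);print('hood',H[:,:2],H.mean(0))
print('sizes',np.linalg.norm(H-np.roll(H,-1,0),axis=1))
B=atz('top',c2p([(248,100),(692,105),(690,335),(245,328)],s,o),.038);print('board',B[:,:2],B.mean(0))
print(np.linalg.norm(B-np.roll(B,-1,0),axis=1))
C=atz('top',c2p([(381,214),(462,217),(541,218),(628,220)],s,o),.041);print('chips s m long L',C[:,:2])
im=cv2.imread('pics/top_a.png');g=im.min(2)
def rects(g,u0,v0,u1,v1,z,thr=190):
    sc=8;sub=cv2.resize(g[v0:v1,u0:u1],None,fx=sc,fy=sc,interpolation=cv2.INTER_CUBIC)
    m=(sub>thr).astype(np.uint8);cs,_=cv2.findContours(m,cv2.RETR_EXTERNAL,cv2.CHAIN_APPROX_NONE)
    for c in cs:
        if cv2.contourArea(c)<1000: continue
        w=atz('top',c2p(c.reshape(-1,2),sc,(u0,v0)),z)[:,:2]
        print(cv2.minAreaRect((w*1000).astype(np.float32)), 'top')
print('sinks');rects(g,310,245,440,300,.010,170)
print('stick');rects(g,110,220,150,300,.040,190)
# depth heights
P=cloud('top',np.load('pics/top_a.npy'))
for uv in [(133,260),(131,240),(331,277),(388,280),(266,275),(266,270),(300,277),(267,230)]:
    print(uv,P[uv[1],uv[0]])
E
```

```text
hood [[0.6934 0.1149]
 [0.6907 0.0694]
 [0.574  0.0728]
 [0.5766 0.1191]] [0.6337 0.0941 0.049 ]
sizes [0.0455 0.1168 0.0464 0.1168]
board [[ 0.675   0.0465]
 [ 0.67   -0.1147]
 [ 0.586  -0.1112]
 [ 0.5916  0.0489]] [ 0.6307 -0.0326  0.038 ]
[0.1613 0.0841 0.1602 0.0834]
chips s m long L [[ 0.6317 -0.0009]
 [ 0.6301 -0.0301]
 [ 0.6292 -0.0585]
 [ 0.6278 -0.0899]]
sinks
((444.81072998046875, -165.89321899414062), (22.072290420532227, 34.1784782409668), 61.956199645996094) top
((444.8346252441406, -225.83534240722656), (36.0075569152832, 35.56800842285156), 25.03780174255371) top
((454.7354736328125, -90.08711242675781), (28.166540145874023, 28.55484962463379), 12.462843894958496) top
((489.0706787109375, -309.04486083984375), (21.153902053833008, 20.065736770629883), 88.90109252929688) top
stick
((503.00640869140625, 382.54833984375), (16.591211318969727, 151.90623474121094), 88.40977478027344) top
(133, 260) [0.5011 0.3757 0.0438]
(131, 240) [0.5485 0.3827 0.0394]
(331, 277) [ 0.4529 -0.0904  0.0092]
(388, 280) [ 0.4432 -0.2273  0.0057]
(266, 275) [0.4602 0.0632 0.0715]
(266, 270) [0.4712 0.0624 0.0901]
(300, 277) [ 0.4544 -0.0164 -0.001 ]
(267, 230) [0.5653 0.0601 0.048 ]
```

```bash
python3 - <<'E'
from h import *
np.set_printoptions(precision=4,suppress=True)
crop('scene','a',225,160,445,265,3.6,'c5')
R=Rot.from_euler('xyz',env.sense()['eef_rot']).as_matrix();print(R)
print('bottle base',atz('top',[(158,188)],0), 'tape',atz('top',[(110,213)],.019))
print(atz('top',c2p([(220,400),(225,100)],7,(235,220)),.08))
E
```

```text
[[-0.0008  0.4285 -0.9035]
 [ 0.0013 -0.9035 -0.4285]
 [-1.     -0.0015  0.0001]]
bottle base [[0.6796 0.3302 0.    ]] tape [[0.6168 0.4413 0.019 ]]
[[0.4563 0.063  0.08  ]
 [0.5534 0.0599 0.08  ]]
```

View pics/c5.png

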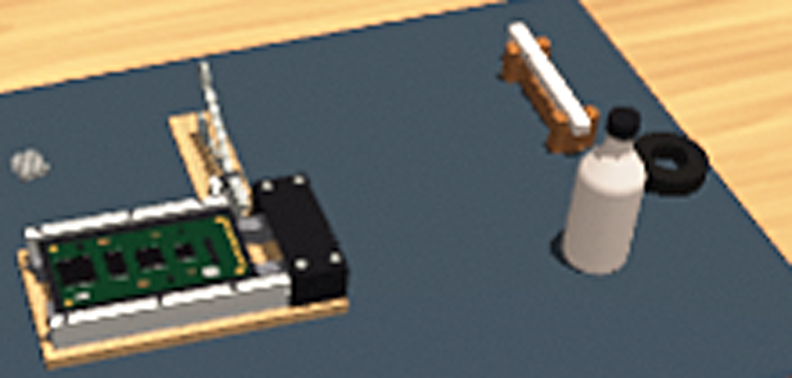

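```bash
cat >> h.py <<'E'
def go(*wps):
    """waypoints (x,y,z,yawdeg of tool y) -> rows, from measured pose"""
    s=env.sense(); p=s['tool_pos']; R=Rot.from_euler('xyz',s['eef_rot']).as_matrix()
    y0=np.degrees(np.arctan2(R[1,1],R[0,1]))
    print('t%.2f pos'%s['t'],np.round(p*1000,1),'yaw %.2f'%y0,'F',np.round(s['force'],1),'gap %.3f'%s['finger_gap'],'q7 %.2f'%s['joint_pos'][6])
    for w in wps:
        d=R.T@(np.array(w[:3])-p)*1000
        t=-((w[3]-y0+180)%360-180) if len(w)>3 else 0
        print(np.round(d,1).tolist(),round(t,1))
E
python3 -c "
from h import *
go((.58,-.1,.23,88.4),(.503,.3825,.12,88.4))"
```

```text
t0.10 pos [ 278.2 -586.8  230.5] yaw -64.63 F [-0.5 -0.8  0.4] gap 1.002 q7 -0.07
[0.9, -310.5, -481.3] -153.0
[111.6, -779.3, -618.5] -153.0
```

Call:
{"method": "apply_moves", "body": {
  "motion": [
    [[1,-310,-481],-60],
    [[1,-310,-481],-90],
    [[1,-310,-481],-110],
    [[1,-310,-481],-130],
    [[1,-310,-481],-153],
    [[1,-310,-481],-153],
    [[1,-310,-481],-153],
    [[1,-310,-481],-153],
    [[1,-310,-481],-153],
    [[1,-310,-481],-153],
    [[80,-779,-618],-153],
    [[80,-779,-618],-153],
    [[80,-779,-618],-153],
    [[80,-779,-618],-153],
    [[80,-779,-618],-153],
    [[80,-779,-618],-153],
    [[80,-779,-618],-153],
    [[80,-779,-618],-153],
    [[80,-779,-618],-153],
    [[80,-779,-618],-153]
  ],
  "jaw": 45,
  "grip_force": 30
}}

```text
t: 2.6
tool_pos: [0.5032, 0.3805, 0.1507]
eef_rot: [-1.874, 1.569, -1.902]
force: [0.7, -0.2, 0.7]
finger_gap: 0.53
```

```bash
python3 -c "
from h import *
go((.503,.3825,.12,88.4))
snap('b')
crop('scene','b',330,60,470,200,4,'d1');crop('top','b',60,160,220,310,4,'d2')"
```

```text
t2.60 pos [503.2 380.5 150.7] yaw 88.37 F [ 0.7 -0.2  0.7] gap 0.530 q7 0.42
[30.7, 2.0, -0.2] -0.0
```

View pics/d1.png

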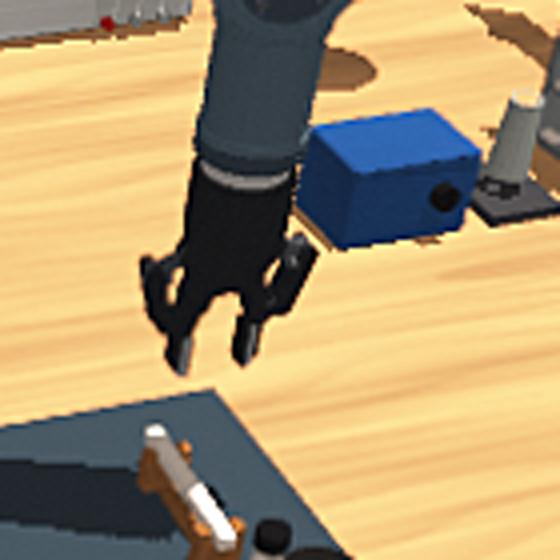

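The gripper is over the stick, with its fingers at (180,365) and (245,355) in the crop and the stick below them at (190,480). Next I lower and grip.

Call:
{"method": "apply_moves", "body": {
  "motion": [
    [[60,2,0],0],
    [[105,2,0],0],
    [[120,2,0],0],
    [[129,2,0],0],
    [[129,2,0],0],
    [[129,2,0],0]
  ]
}}

```text
t: 3.45
tool_pos: [0.504, 0.3841, 0.0239]
eef_rot: [0.712, 1.568, 0.684]
force: [0.3, -0.3, -0.4]
finger_gap: 0.532
```

Call:
{"method": "apply_moves", "body": {
  "motion": [
    [[0,0,0],0],
    [[0,0,0],0],
    [[0,0,0],0],
    [[0,0,0],0],
    [[0,0,0],0],
    [[0,0,0],0]
  ],
  "jaw": 8,
  "grip_force": 40
}}

```text
t: 4.2
tool_pos: [0.5036, 0.3837, 0.0231]
eef_rot: [0.542, 1.57, 0.513]
force: [-1.5, -0.3, 5.9]
finger_gap: 0.151
```

Call:
{"method": "apply_moves", "body": {
  "motion": [
    [[-10,0,0],0],
    [[-30,0,0],0],
    [[-60,0,0],0],
    [[-60,0,0],0]
  ]
}}

```text
t: 4.7
tool_pos: [0.5046, 0.385, 0.0858]
eef_rot: [0.758, 1.565, 0.729]
force: [0.1, 0.6, -0.6]
finger_gap: 0.152
```

```bash
python3 -c "
from h import *
go((.6,-.2,.12,-1.8))
snap('c')
crop('scene','c',330,100,470,230,4,'d1');crop('top','c',60,190,220,310,4.5,'d2')"
```

```text
t4.70 pos [504.6 385.   85.8] yaw 88.37 F [ 0.1  0.6 -0.6] gap 0.152 q7 0.37
[-36.0, -581.9, 112.2] 90.2
```

View pics/d1.png

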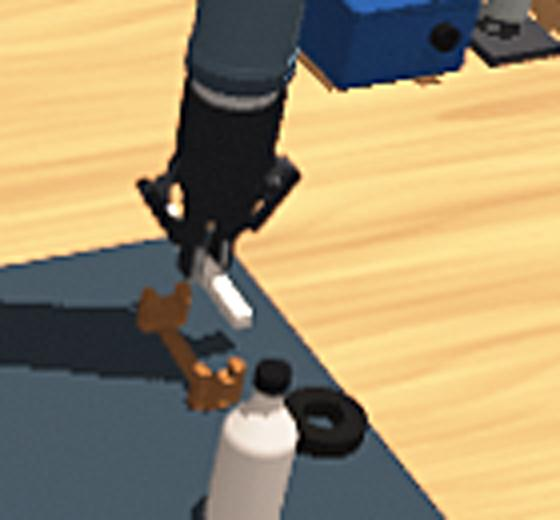

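View pics/d2.png

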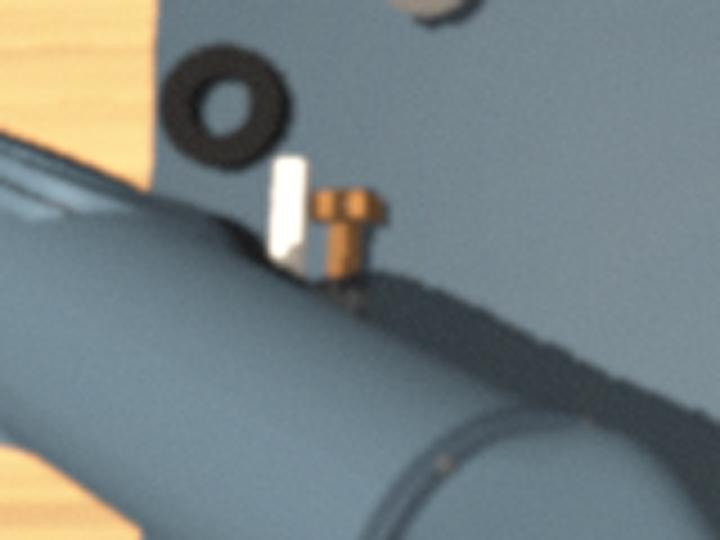

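```bash
python3 -c "
from h import *
go((.6245,-.222,.15,-1.8))"
```

```text
t4.80 pos [503.3 383.3  82.9] yaw 88.36 F [ 0.6 -0.4 -0.6] gap 0.151 q7 0.37
[-67.2, -601.5, 138.5] 90.2
```

Call:
{"method": "apply_moves", "body": {
  "motion": [
    [[-67,0,0],0],
    [[-67,-60,14],10],
    [[-67,-120,28],20],
    [[-67,-180,42],30],
    [[-67,-240,56],40],
    [[-67,-300,70],50],
    [[-67,-360,84],60],
    [[-67,-420,98],70],
    [[-67,-480,112],80],
    [[-67,-540,126],90.2],
    [[-67,-601,138],90.2],
    [[-67,-601,138],90.2],
    [[-67,-601,138],90.2],
    [[-67,-601,138],90.2],
    [[-67,-601,138],90.2]
  ]
}}

```text
t: 6.68
tool_pos: [0.6241, -0.2196, 0.1493]
eef_rot: [-2.751, 1.57, 1.932]
force: [-0.5, 1.0, 0.2]
finger_gap: 0.153
```

```bash
python3 -c "
from h import *
go((.6245,-.222,.026,-1.8))
snap('d')
crop('scene','d',140,110,340,270,4,'d1');crop('top','d',230,150,430,300,4,'d2')"
```

```text
t6.67 pos [ 624.1 -219.6  149.3] yaw -1.69 F [-0.5  1.   0.2] gap 0.153 q7 0.07
[123.3, 0.5, 2.5] 0.1
```

View pics/d1.png

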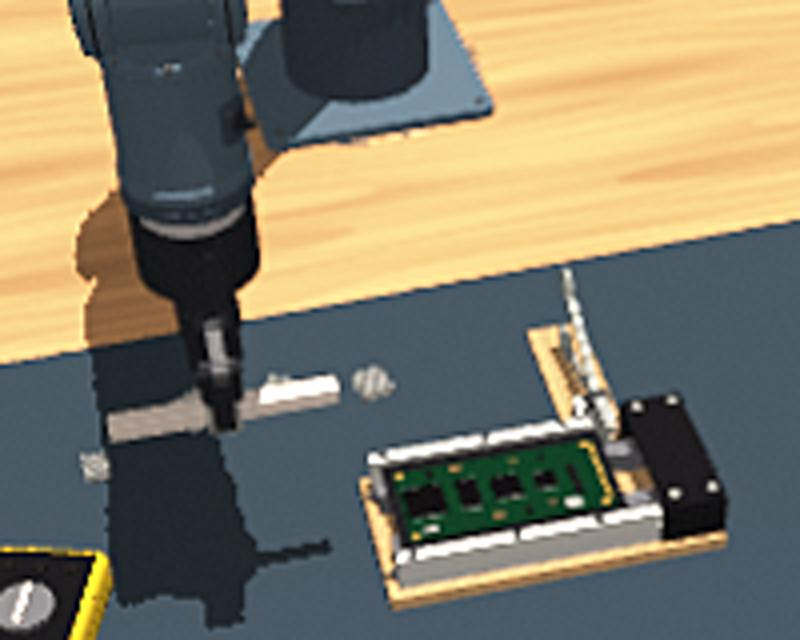

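View pics/d2.png

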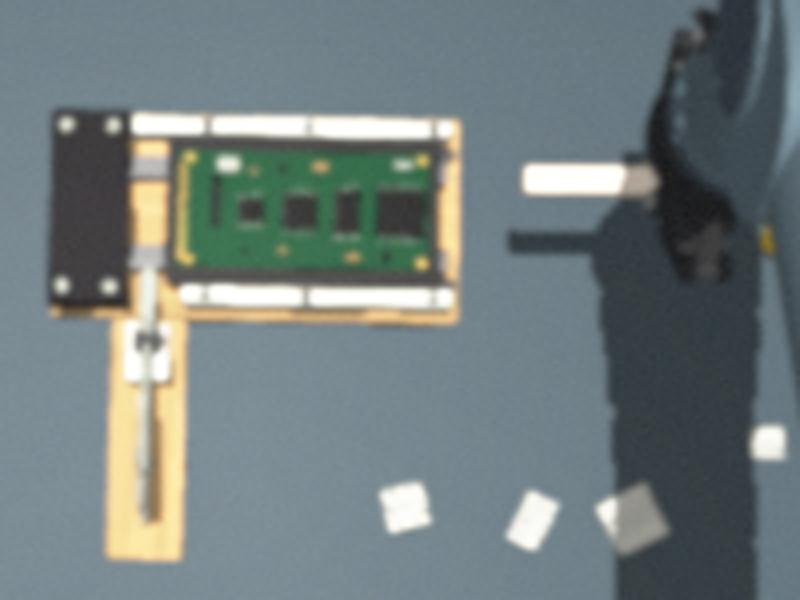

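The stick lies along the jig axis, with its tip at (522,178) in the top crop and the board's rear edge at about (440,205). Now I compute the tip position.

```bash
python3 -c "
from h import *
print(atz('top',c2p([(522,164),(522,192)],4,(230,150)),.166))
go((.6245,-.222,.026,-1.8))"
```

```text
[[ 0.63450806 -0.14363068  0.166     ]
 [ 0.61939287 -0.14303735  0.166     ]]
t6.78 pos [ 624.1 -220.4  149.4] yaw -1.75 F [-0.8  0.1 -0.1] gap 0.155 q7 0.07
[123.4, 0.5, 1.6] 0.1
```

Call:
{"method": "apply_moves", "body": {
  "motion": [
    [[60,0,0],0],
    [[100,0,0],0],
    [[120,0,0],0],
    [[123,0,0],0],
    [[123,0,-10],0],
    [[123,0,-20],0],
    [[123,0,-24],0],
    [[123,0,-24],0]
  ]
}}

```text
t: 7.78
tool_pos: [0.6252, -0.1967, 0.0269]
eef_rot: [1.418, 1.57, -0.183]
force: [-0.1, 0.5, -0.2]
finger_gap: 0.156
```

```bash
python3 -c "
from h import *
go((.6245,-.222,.026,-1.8))
snap('e')
crop('scene','e',140,110,340,270,4,'d1');crop('top','e',230,150,430,300,4,'d2')"
```

```text
t7.78 pos [ 625.2 -196.7   26.9] yaw -1.77 F [-0.1  0.5 -0.2] gap 0.156 q7 -0.01
[0.9, 0.1, 25.3] 0.0
```

View pics/d1.png

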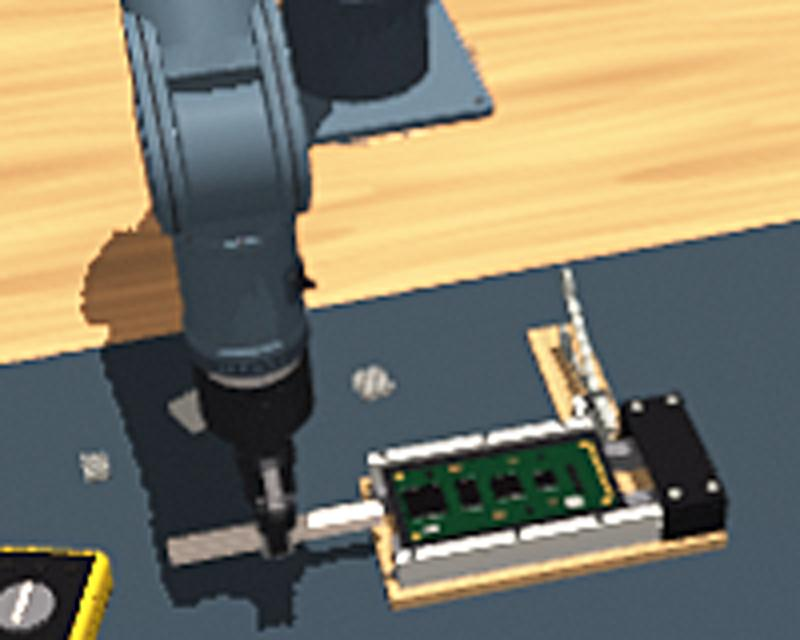

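View pics/d2.png

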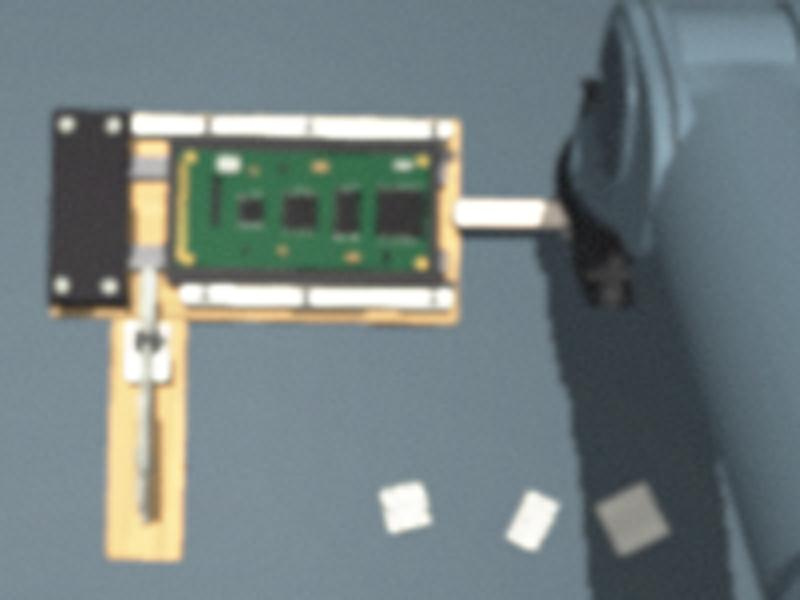

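Call:
{"method": "apply_moves", "body": {
  "motion": [
    [[0,0,-3],0],
    [[0,0,-5],0],
    [[0,0,-6],0],
    [[0,0,-7],0],
    [[0,0,-8],0],
    [[0,0,-9],0],
    [[0,0,-10],0],
    [[0,0,-11],0],
    [[0,0,-12],0],
    [[0,0,-13],0],
    [[0,0,-14],0],
    [[0,0,-15],0],
    [[0,0,-16],0],
    [[0,0,-17],0],
    [[0,0,-18],0]
  ]
}}

```text
t: 9.75
tool_pos: [0.6254, -0.1793, 0.0263]
eef_rot: [2.313, 1.571, 0.711]
force: [-0.2, -1.0, -0.4]
finger_gap: 0.154
```

Call:
{"method": "apply_moves", "body": {
  "motion": [
    [[0,0,-1],0],
    [[0,0,-2],0],
    [[0,0,-3],0],
    [[0,0,-4],0],
    [[0,0,-5],0],
    [[0,0,-6],0],
    [[0,0,-7],0],
    [[0,0,-8],0]
  ]
}}

```text
t: 10.75
tool_pos: [0.6256, -0.1713, 0.0263]
eef_rot: [-1.011, 1.571, -2.614]
force: [0.2, -1.5, -0.1]
finger_gap: 0.155
```

```bash
python3 -c "
from h import *
go((.6245,-.222,.026,-1.8))
snap('f')
crop('top','f',235,170,355,240,6.6,'d2')"
```

```text
t10.75 pos [ 625.6 -171.3   26.3] yaw -1.83 F [ 0.2 -1.5 -0.1] gap 0.155 q7 -0.05
[0.3, 0.5, 50.7] -0.0
```

View pics/d2.png

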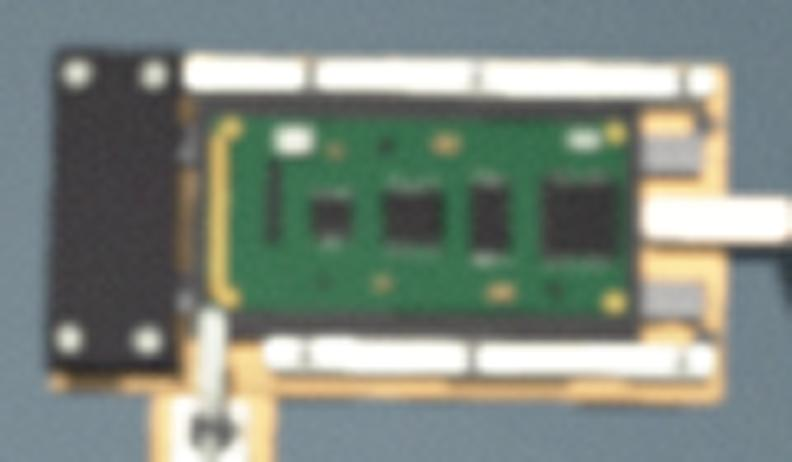

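The board has moved about 18 mm, its front edge is now at crop x≈197 and the hood edge at 180. I continue in small steps and watch the force.

Call:
{"method": "apply_moves", "body": {
  "motion": [
    [[0,0,-1],0],
    [[0,0,-2],0],
    [[0,0,-3],0],
    [[0,0,-4],0],
    [[0,0,-5],0],
    [[0,0,-6],0]
  ]
}}

```text
t: 11.6
tool_pos: [0.6258, -0.1653, 0.0263]
eef_rot: [-0.971, 1.571, -2.573]
force: [0.8, -1.5, -0.2]
finger_gap: 0.153
```

Call:
{"method": "apply_moves", "body": {
  "motion": [
    [[0,0,-0.7],0],
    [[0,0,-1.4],0],
    [[0,0,-2.1],0],
    [[0,0,-2.8],0]
  ]
}}

```text
t: 12.1
tool_pos: [0.6259, -0.1625, 0.0263]
eef_rot: [-0.186, 1.571, -1.788]
force: [0.6, -1.0, -0.7]
finger_gap: 0.15
```

Call:
{"method": "apply_moves", "body": {
  "motion": [
    [[0,0,-0.7],0],
    [[0,0,-1.4],0],
    [[0,0,-2.1],0]
  ]
}}

```text
t: 12.48
tool_pos: [0.626, -0.1604, 0.0263]
eef_rot: [0.554, 1.571, -1.049]
force: [-0.2, -1.6, -0.4]
finger_gap: 0.149
```

Travel so far is about 29 mm. I continue more finely.

Call:
{"method": "apply_moves", "body": {
  "motion": [
    [[0,0,-0.5],0],
    [[0,0,-1],0],
    [[0,0,-1.5],0],
    [[0,0,-2],0]
  ]
}}

```text
t: 12.98
tool_pos: [0.626, -0.1584, 0.0263]
eef_rot: [-1.269, 1.571, -2.872]
force: [0.4, -0.8, -1.2]
finger_gap: 0.151
```

Call:
{"method": "apply_moves", "body": {
  "motion": [
    [[0,0,-0.5],0],
    [[0,0,-1],0],
    [[0,0,-1.5],0],
    [[0,0,-2],0]
  ]
}}

```text
t: 13.48
tool_pos: [0.6261, -0.1564, 0.0263]
eef_rot: [-0.697, 1.571, -2.3]
force: [0.5, -1.6, -0.7]
finger_gap: 0.153
```

Call:
{"method": "apply_moves", "body": {
  "motion": [
    [[0,0,-0.5],0],
    [[0,0,-1],0],
    [[0,0,-1.5],0],
    [[0,0,-2],0]
  ]
}}

```text
t: 13.98
tool_pos: [0.6262, -0.1544, 0.0263]
eef_rot: [-2.145, 1.571, 2.536]
force: [0.4, -1.1, -0.9]
finger_gap: 0.151
```

```bash
python3 -c "
from h import *
go((.6245,-.222,.026,-1.8))
snap('g')
crop('top','g',235,170,355,240,6.6,'d2')"
```

```text
t13.97 pos [ 626.2 -154.4   26.3] yaw -1.83 F [ 0.4 -1.1 -0.9] gap 0.151 q7 -0.08
[0.3, 0.5, 67.6] -0.0
```

View pics/d2.png

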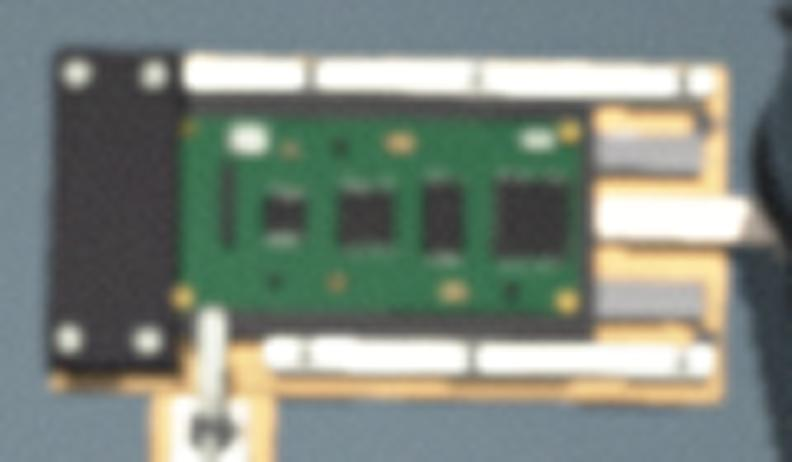

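Not home yet: the board's rear is at crop x≈592 and there is no stop force. I continue.

Call:
{"method": "apply_moves", "body": {
  "motion": [
    [[0,0,-0.5],0],
    [[0,0,-1],0],
    [[0,0,-1.5],0],
    [[0,0,-2],0]
  ]
}}

```text
t: 14.58
tool_pos: [0.6262, -0.1524, 0.0263]
eef_rot: [0.679, 1.571, -0.923]
force: [-0.2, -1.8, -0.7]
finger_gap: 0.147
```

Call:
{"method": "apply_moves", "body": {
  "motion": [
    [[0,0,-0.5],0],
    [[0,0,-1],0],
    [[0,0,-1.5],0],
    [[0,0,-2],0]
  ]
}}

```text
t: 15.08
tool_pos: [0.6262, -0.1515, 0.0263]
eef_rot: [-0.083, 1.57, -1.686]
force: [0.3, -4.7, 0.9]
finger_gap: 0.154
```

Call:
{"method": "apply_moves", "body": {
  "motion": [
    [[0,0,-0.5],0],
    [[0,0,-1],0],
    [[0,0,-1.5],0],
    [[0,0,-2],0]
  ]
}}

```text
t: 15.58
tool_pos: [0.6259, -0.1514, 0.0263]
eef_rot: [-0.145, 1.568, -1.749]
force: [-1.1, -8.3, -0.2]
finger_gap: 0.153
```

Call:
{"method": "apply_moves", "body": {
  "motion": [
    [[0,0,-0.5],0],
    [[0,0,-1],0],
    [[0,0,-1.5],0],
    [[0,0,-2],0]
  ]
}}

```text
t: 16.08
tool_pos: [0.6257, -0.1513, 0.0264]
eef_rot: [-0.124, 1.565, -1.73]
force: [-1.7, -11.5, 0.7]
finger_gap: 0.158
```

Call:
{"method": "apply_moves", "body": {
  "motion": [
    [[0,0,-1],0],
    [[0,0,-2],0],
    [[0,0,-2.5],0],
    [[0,0,-2.5],0]
  ]
}}

```text
t: 16.58
tool_pos: [0.6255, -0.1512, 0.0265]
eef_rot: [-0.102, 1.563, -1.709]
force: [-2.9, -15.2, 0.8]
finger_gap: 0.152
```

Call:
{"method": "apply_moves", "body": {
  "motion": [
    [[0,0,2],0],
    [[0,0,6],0],
    [[0,0,10],0],
    [[0,0,16],0],
    [[0,0,25],0],
    [[0,0,25],0]
  ]
}}

```text
t: 17.32
tool_pos: [0.6255, -0.1703, 0.0262]
eef_rot: [-0.068, 1.57, -1.672]
force: [0.3, -0.4, -0.1]
finger_gap: 0.151
```

```bash
python3 -c "
from h import *
go((.6245,-.222,.026,-1.8))
snap('i')
crop('top','i',235,170,355,240,6.6,'d2')"
```

```text
t17.32 pos [ 625.5 -170.3   26.2] yaw -1.91 F [ 0.3 -0.4 -0.1] gap 0.151 q7 -0.06
[0.3, 0.7, 51.7] -0.1
```

View pics/d2.png

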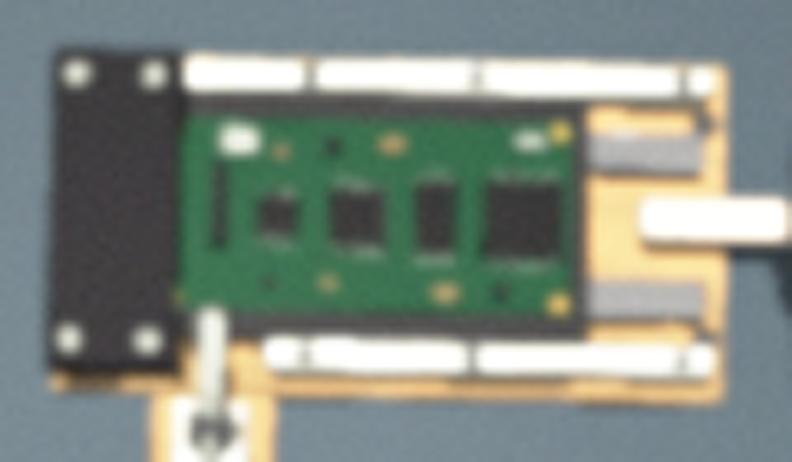

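```bash
python3 -c "
from h import *
print(atz('top',c2p([(455,199),(455,229)],4,(230,150)),.043), 'vs tcp -196.7')
print(atz('top',c2p([(640,197),(640,238)],6.6,(235,170)),.043), 'vs -170.3')
print(atz('top',c2p([(583,215)],6.6,(235,170)),.038))
go((.6245,-.222,.18,-1.8),(.51,.3837,.15,88.4))"
```

```text
[[ 0.63538736 -0.12239214  0.043     ]
 [ 0.61738406 -0.12176442  0.043     ]] vs tcp -196.7
[[ 0.63581783 -0.0942766   0.043     ]
 [ 0.62089892 -0.0938023   0.043     ]] vs -170.3
[[ 0.63041302 -0.07396438  0.038     ]]
t17.43 pos [ 625.7 -168.9   26.2] yaw -1.84 F [ 0.6 -0.3  0.9] gap 0.154 q7 -0.06
[-153.8, 0.5, 53.1] -0.0
[-123.6, -133.4, -548.6] -90.2
```

Call:
{"method": "apply_moves", "body": {
  "motion": [
    [[-60,0,15],0],
    [[-120,0,20],0],
    [[-150,-20,-40],-10],
    [[-150,-34,-100],-20],
    [[-150,-48,-160],-30],
    [[-150,-62,-220],-40],
    [[-150,-76,-280],-50],
    [[-150,-90,-340],-60],
    [[-150,-104,-400],-70],
    [[-150,-118,-460],-80],
    [[-150,-132,-520],-90],
    [[-124,-138,-549],-90],
    [[-124,-138,-549],-90],
    [[-124,-138,-549],-90],
    [[-124,-138,-549],-90],
    [[-124,-138,-549],-90]
  ]
}}

```text
t: 19.42
tool_pos: [0.5061, 0.3833, 0.1509]
eef_rot: [0.04, 1.57, 0.006]
force: [-1.0, -1.0, -0.9]
finger_gap: 0.153
```

```bash
python3 -c "
from h import *
go((.5036,.3837,.06,88.4),(.5036,.3837,.0235,88.4))
snap('j')
crop('scene','j',330,100,470,230,4,'d1');crop('top','j',60,190,220,310,4.5,'d2')"
```

```text
t19.43 pos [506.1 383.3 150.9] yaw 88.07 F [-1.  -1.  -0.9] gap 0.153 q7 0.42
[90.9, 0.3, -2.7] -0.3
[127.4, 0.3, -2.7] -0.3
```

View pics/d1.png

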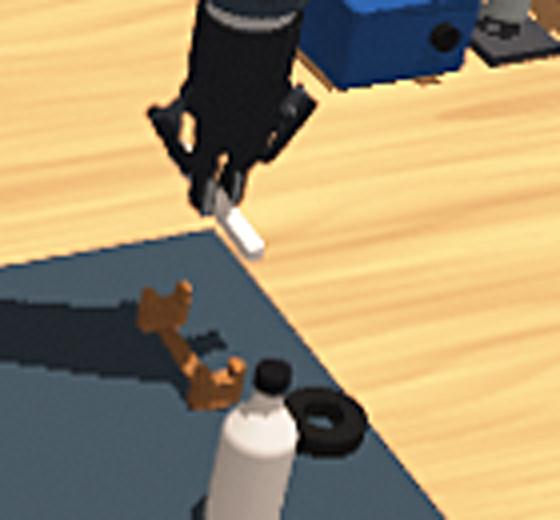

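Call:
{"method": "apply_moves", "body": {
  "motion": [
    [[50,0,-2.7],-0.3],
    [[90,0.3,-2.7],-0.3],
    [[100,0.3,-2.7],-0.3],
    [[110,0.3,-2.7],-0.3],
    [[118,0.3,-2.7],-0.3],
    [[124,0.3,-2.7],-0.3],
    [[127,0.3,-2.7],-0.3],
    [[127,0.3,-2.7],-0.3]
  ]
}}

```text
t: 20.52
tool_pos: [0.5027, 0.3847, 0.0234]
eef_rot: [0.693, 1.571, 0.667]
force: [-0.4, 0.2, -0.1]
finger_gap: 0.151
```

Call:
{"method": "apply_moves", "body": {
  "motion": [
    [[0,0,0],0],
    [[0,0,0],0],
    [[0,0,0],0],
    [[0,0,0],0]
  ],
  "jaw": 40
}}

```text
t: 21.02
tool_pos: [0.5026, 0.3846, 0.0233]
eef_rot: [0.388, 1.571, 0.361]
force: [-0.1, -0.1, -0.4]
finger_gap: 0.463
```

Call:
{"method": "apply_moves", "body": {
  "motion": [
    [[-30,0,0],0],
    [[-80,0,0],0],
    [[-120,0,0],0],
    [[-120,0,0],0]
  ]
}}

```text
t: 21.52
tool_pos: [0.5041, 0.3864, 0.1469]
eef_rot: [0.731, 1.564, 0.704]
force: [0.5, 0.1, -0.4]
finger_gap: 0.471
```

```bash
python3 -c "
from h import *
go((.47,.064,.15,88.4))
snap('k')
crop('scene','k',330,100,470,230,4,'d1');crop('top','k',60,190,220,310,4.5,'d2')"
```

```text
t21.52 pos [504.1 386.4 146.9] yaw 88.46 F [ 0.5  0.1 -0.4] gap 0.471 q7 0.41
[-4.6, -323.2, -25.5] 0.1
```

View pics/d1.png

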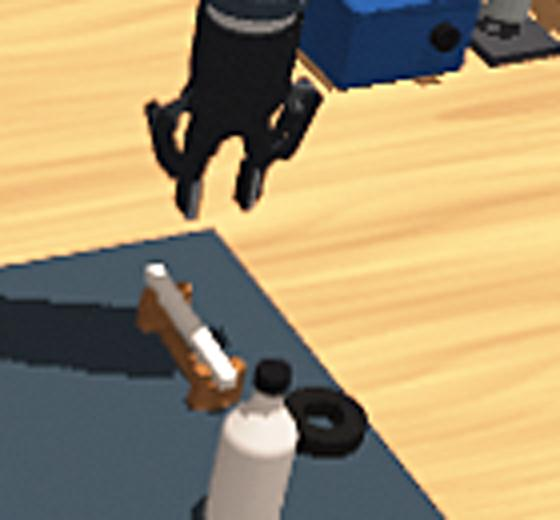

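The stick is back in its rest, (155,270) to (230,380) in the crop. Next I find the ring from the depth points.

```bash
python3 - <<'E'
from h import *
np.set_printoptions(precision=4,suppress=True)
for n in('top','scene'):
    P=cloud(n,np.load(f'pics/{n}_a.npy')).reshape(-1,3)
    m=(abs(P[:,0]-.48)<.06)&(abs(P[:,1]-.062)<.02)&(P[:,2]>.02)
    Q=P[m];Q=Q[Q[:,0].argsort()];print(n,len(Q));print(Q[::max(1,len(Q)//45)])
crop('scene','a',270,165,320,225,10,'d3')
E
```

```text
top 151
[[0.4464 0.0652 0.0208]
 [0.4511 0.0649 0.0268]
 [0.4535 0.0673 0.0265]
 [0.4558 0.0673 0.0857]
 [0.458  0.0672 0.0871]
 [0.4602 0.0632 0.0715]
 [0.4625 0.0632 0.0703]
 [0.4646 0.0668 0.0933]
 [0.4668 0.0668 0.0928]
 [0.469  0.0624 0.0905]
 [0.4712 0.0624 0.0901]
 [0.4735 0.0623 0.0909]
 [0.4746 0.0623 0.0235]
 [0.4759 0.067  0.0852]
 [0.4781 0.0626 0.0821]
 [0.4794 0.06   0.0205]
 [0.4807 0.0674 0.0725]
 [0.4828 0.0628 0.075 ]
 [0.4836 0.0616 0.0417]
 [0.4851 0.065  0.0745]
 [0.4874 0.065  0.0751]
 [0.4897 0.0627 0.0728]
 [0.4912 0.0621 0.0239]
 [0.4935 0.062  0.0247]
 [0.4959 0.062  0.0239]
 [0.4983 0.062  0.0232]
 [0.5006 0.0619 0.0248]
 [0.5027 0.0616 0.0324]
 [0.5038 0.0606 0.0618]
 [0.5061 0.0606 0.0611]
 [0.5083 0.0628 0.0634]
 [0.5106 0.0605 0.0623]
 [0.513  0.0651 0.0629]
 [0.5154 0.0628 0.0611]
 [0.5177 0.0651 0.0605]
 [0.5201 0.0651 0.0594]
 [0.5225 0.0651 0.0578]
 [0.5248 0.0604 0.0573]
 [0.5273 0.0628 0.0543]
 [0.5296 0.065  0.0567]
 [0.532  0.0604 0.0543]
 [0.5339 0.0519 0.0224]
 [0.5343 0.0687 0.0219]
 [0.5346 0.0605 0.0504]
 [0.5364 0.0495 0.0209]
 [0.5365 0.0
[... 763 characters left out ...]
71]
 [0.4925 0.0693 0.0681]
 [0.4935 0.0657 0.0737]
 [0.4955 0.0623 0.0232]
 [0.4981 0.0643 0.0697]
 [0.4995 0.0638 0.0749]
 [0.5011 0.0634 0.0642]
 [0.503  0.066  0.0691]
 [0.5049 0.0627 0.0267]
 [0.5065 0.065  0.0641]
 [0.5071 0.068  0.0639]
 [0.5091 0.0614 0.0264]
 [0.5115 0.0634 0.0645]
 [0.5144 0.0625 0.0591]
 [0.5152 0.0627 0.027 ]
 [0.5169 0.0654 0.0319]
 [0.519  0.0643 0.0624]
 [0.5197 0.0673 0.0582]
 [0.5234 0.063  0.0542]
 [0.5245 0.063  0.0306]
 [0.5276 0.0617 0.0498]
 [0.5289 0.0616 0.0305]
 [0.5291 0.0644 0.0545]
 [0.5304 0.0639 0.0597]
 [0.5317 0.0669 0.0519]
 [0.5329 0.0572 0.0227]
 [0.5361 0.0562 0.0215]
 [0.5366 0.062  0.0532]
 [0.5388 0.0521 0.0207]
 [0.539  0.0613 0.0513]]
```

View pics/d3.png

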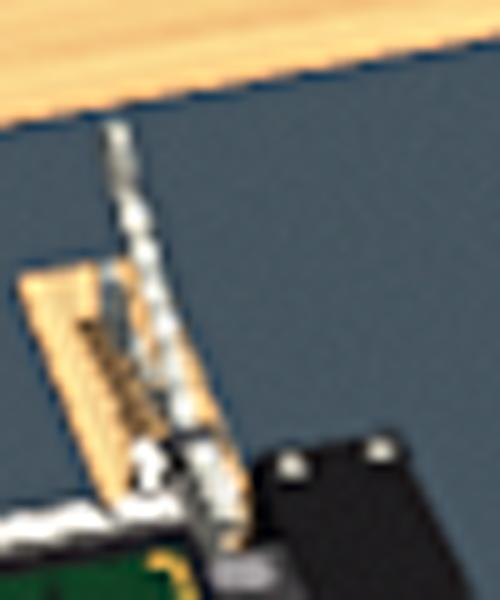

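```bash
python3 -c "
from h import *
go((.466,.065,.15,88.2),(.466,.065,.1,88.2))"
```

```text
t21.62 pos [502.6 384.2 143.2] yaw 88.46 F [0.7 0.1 0.2] gap 0.463 q7 0.41
[-6.7, -320.1, -28.0] 0.3
[43.3, -320.1, -28.1] 0.3
```

Call:
{"method": "apply_moves", "body": {
  "motion": [
    [[-7,-60,-5],0],
    [[-7,-120,-10],0],
    [[-7,-180,-15],0],
    [[-7,-240,-20],0],
    [[-7,-300,-28],0],
    [[-7,-320,-28],0],
    [[20,-320,-28],0],
    [[43,-320,-28],0],
    [[43,-320,-28],0],
    [[43,-320,-28],0]
  ],
  "jaw": 0
}}

```text
t: 22.88
tool_pos: [0.4659, 0.0657, 0.1004]
eef_rot: [2.776, 1.57, 2.75]
force: [1.4, -0.3, 0.5]
finger_gap: -0.001
```

```bash
python3 -c "
from h import *
go((.466,.065,.1,88.2))
snap('l')
crop('scene','l',240,120,340,220,6,'d1');crop('top','l',235,220,305,300,7,'d2')"
```

```text
t22.88 pos [465.9  65.7 100.4] yaw 88.49 F [ 1.4 -0.3  0.5] gap -0.001 q7 0.82
[0.4, -0.7, 0.1] 0.3
```

View pics/d1.png

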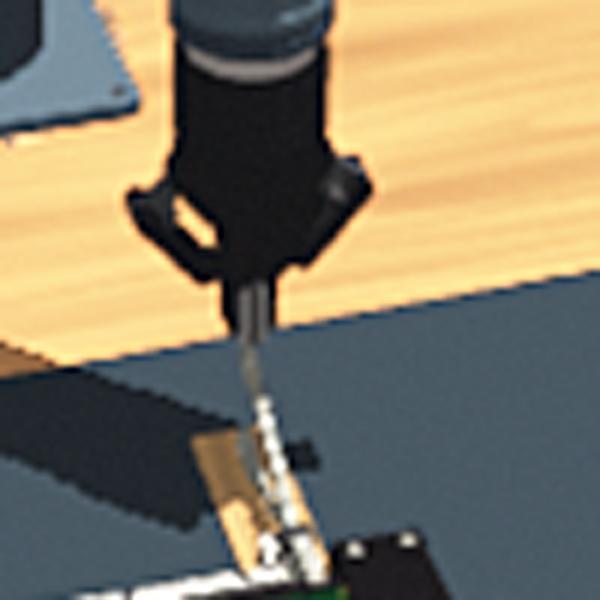

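The shut fingers are right above the ring, at about (250,340) in the crop. Now I press down.

Call:
{"method": "apply_moves", "body": {
  "motion": [
    [[6,0,0],0],
    [[9,0,0],0],
    [[12,0,0],0],
    [[15,0,0],0],
    [[18,0,0],0],
    [[21,0,0],0],
    [[24,0,0],0],
    [[27,0,0],0],
    [[30,0,0],0]
  ]
}}

```text
t: 24.1
tool_pos: [0.4661, 0.0655, 0.0701]
eef_rot: [-0.493, 1.571, -0.52]
force: [-1.9, -1.1, 3.6]
finger_gap: 0.001
```

Call:
{"method": "apply_moves", "body": {
  "motion": [
    [[3,0,0],0],
    [[6,0,0],0],
    [[8,0,0],0],
    [[8,0,0],0]
  ]
}}

```text
t: 24.6
tool_pos: [0.4665, 0.066, 0.0626]
eef_rot: [0.511, 1.57, 0.485]
force: [-2.3, 0.8, 8.7]
finger_gap: -0.001
```

Call:
{"method": "apply_moves", "body": {
  "motion": [
    [[2,0,0],0],
    [[4,0,0],0],
    [[5,0,0],0],
    [[5,0,0],0]
  ]
}}

```text
t: 25.1
tool_pos: [0.467, 0.0655, 0.0579]
eef_rot: [-0.18, 1.569, -0.207]
force: [-1.8, -0.9, 12.6]
finger_gap: -0.0
```

```bash
python3 -c "
from h import *
snap('m')
crop('scene','m',240,120,340,220,6,'d1')
go((.466,.065,.1,88.2))"
```

```text
t25.20 pos [467.   65.5  58. ] yaw 88.47 F [-2.6  0.  12.5] gap 0.000 q7 0.75
[-42.0, -0.5, -0.9] 0.3
```

View pics/d1.png

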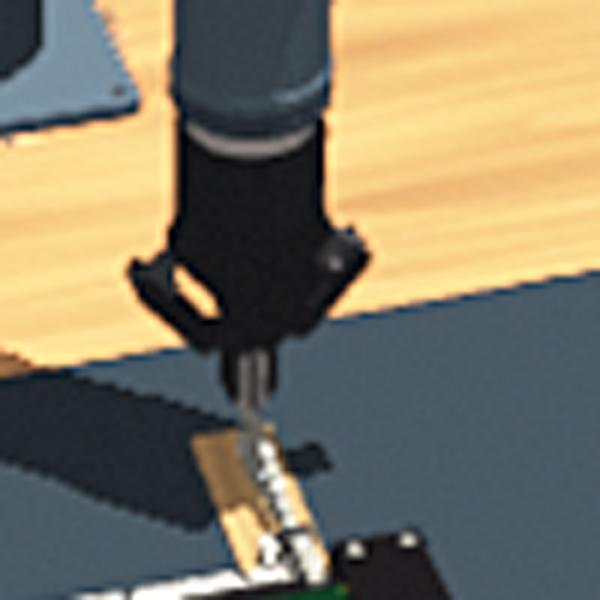

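Call:
{"method": "apply_moves", "body": {
  "motion": [
    [[1,0,0],0],
    [[2,0,0],0],
    [[2,0,0],0]
  ]
}}

```text
t: 25.58
tool_pos: [0.4666, 0.0655, 0.056]
eef_rot: [-0.422, 1.57, -0.449]
force: [-3.4, -1.2, 14.6]
finger_gap: -0.001
```

Call:
{"method": "apply_moves", "body": {
  "motion": [
    [[-2,0,0],0],
    [[-5,0,0],0],
    [[-8,0,0],0],
    [[-12,0,0],0],
    [[-20,0,0],0],
    [[-60,0,0],0],
    [[-80,0,0],0],
    [[-80,0,0],0]
  ]
}}

```text
t: 26.58
tool_pos: [0.4672, 0.0656, 0.1367]
eef_rot: [0.062, 1.568, 0.035]
force: [-0.6, -1.4, 0.4]
finger_gap: -0.002
```

```bash
python3 -c "
from h import *
snap('n')
crop('scene','n',240,120,340,220,6,'d1')
P=cloud('scene',np.load('pics/scene_n.npy')).reshape(-1,3)
m=(abs(P[:,0]-.48)<.04)&(abs(P[:,1]-.062)<.02)&(P[:,2]>.03)&(P[:,2]<.1)
Q=P[m];Q=Q[Q[:,0].argsort()];print(np.round(Q[::2],4))
go((.4547,-.0901,.15,12.5-90+90))"
```

```text
[[0.4475 0.0669 0.0538]
 [0.4493 0.0698 0.0423]
 [0.4519 0.0688 0.0609]
 [0.4533 0.0686 0.0415]
 [0.4583 0.0702 0.0573]
 [0.4588 0.0667 0.0625]
 [0.465  0.0648 0.0637]
 [0.4666 0.0677 0.0562]
 [0.4681 0.0672 0.0535]
 [0.4728 0.0659 0.0411]
 [0.4742 0.0686 0.0538]
 [0.4782 0.0674 0.0532]
 [0.4826 0.0629 0.0374]
 [0.4838 0.0626 0.0342]
 [0.4841 0.0624 0.0468]
 [0.4853 0.0685 0.0504]
 [0.4861 0.0651 0.0355]
 [0.4902 0.067  0.0465]
 [0.4921 0.0631 0.0491]
 [0.4992 0.0642 0.0464]
 [0.5013 0.0668 0.0515]
 [0.5036 0.0661 0.0494]
 [0.5071 0.0683 0.0477]
 [0.5127 0.0633 0.0413]
 [0.5136 0.0629 0.0502]
 [0.5149 0.0658 0.0465]
 [0.5197 0.0645 0.0303]]
t26.68 pos [465.8  65.1 135. ] yaw 88.45 F [-0.2  0.4 -0.3] gap -0.003 q7 0.87
[-14.9, -155.5, -6.9] 76.0
```

View pics/d1.png

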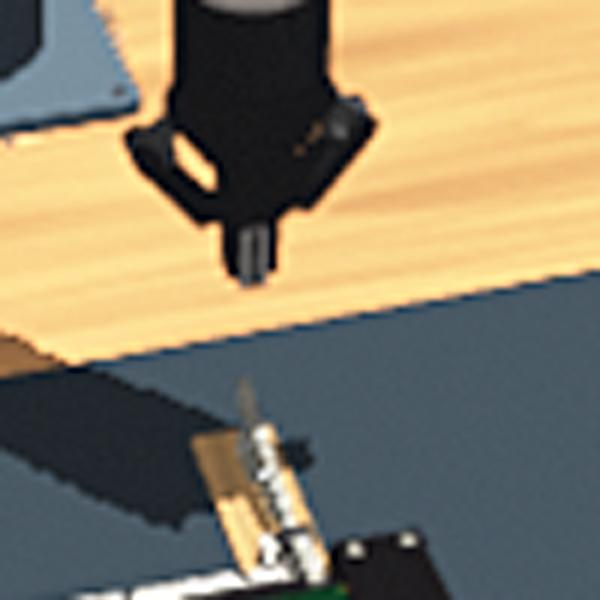

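View pics/top_n.png

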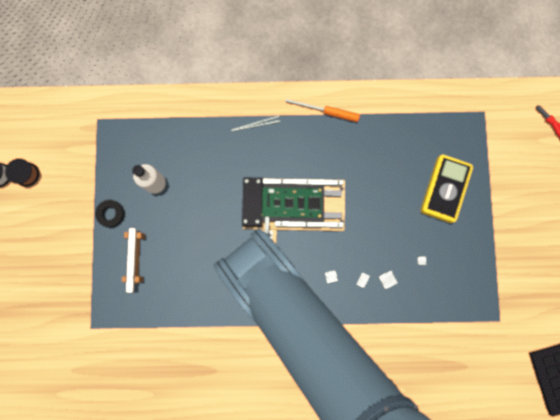

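The hemostat stays locked, ring top at z≈0.063. All four sinks are still in place in the top view. Next I measure the chips and sinks.

```bash
cat >> h.py <<'E'
def sinks(tag,box=(300,235,450,310),thr=170):
    g=cv2.imread(f'pics/top_{tag}.png').min(2);u0,v0,u1,v1=box
    sc=8;sub=cv2.resize(g[v0:v1,u0:u1],None,fx=sc,fy=sc,interpolation=cv2.INTER_CUBIC)
    cs,_=cv2.findContours((sub>thr).astype(np.uint8),cv2.RETR_EXTERNAL,cv2.CHAIN_APPROX_NONE)
    for c in cs:
        if cv2.contourArea(c)<2000: continue
        w=atz('top',c2p(c.reshape(-1,2),sc,(u0,v0)),.01)[:,:2]
        r=cv2.minAreaRect((w*1000).astype(np.float32))
        print('sink c',np.round(r[0],1),'size',np.round(r[1],1),'ang %.1f'%r[2])
E
python3 - <<'E'
from h import *
sinks('n')
u0,v0,u1,v1=265,185,330,222
im=cv2.imread('pics/top_n.png')[v0:v1,u0:u1];sc=10
sub=cv2.resize(im,None,fx=sc,fy=sc,interpolation=cv2.INTER_CUBIC)
G=sub[...,1];cv2.imwrite('pics/d4.png',sub)
cs,_=cv2.findContours((G<75).astype(np.uint8),cv2.RETR_EXTERNAL,cv2.CHAIN_APPROX_NONE)
for c in cs:
    if cv2.contourArea(c)<1200: continue
    w=atz('top',c2p(c.reshape(-1,2),sc,(u0,v0)),.041)[:,:2]*1000
    r=cv2.minAreaRect(w.astype(np.float32));print('chip',np.round(r[0],1),np.round(r[1],1),round(r[2],1), c.reshape(-1,2).mean(0))
E
```

```text
sink c [ 444.8 -165.9] size [22.  34.2] ang 61.6
sink c [ 444.9 -225.7] size [35.9 35.4] ang 24.9
sink c [454.8 -90.2] size [28.3 28.6] ang 11.7
sink c [ 488.9 -309.1] size [21.2 20.4] ang 88.9
chip [632.5  36.6] [13.1  9.7] 86.4 [120.25465839 174.48447205]
chip [630.9   8. ] [17.5 17.8] 1.9 [238.64453125 178.44921875]
chip [630.  -20.2] [14.1 21.9] 85.9 [360.06227106 178.42124542]
chip [628.7 -52.3] [27.6 25. ] 88.9 [493.43103448 183.5       ]
```

View pics/d4.png

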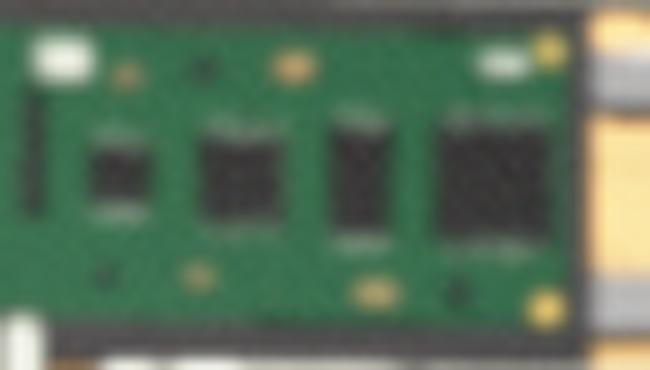

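```bash
python3 - <<'E'
from h import *
print(np.round(atz('top',c2p([(121.5,175),(240.5,179),(361,180.5),(493,183.5)],10,(265,185)),.041)*1000,1))
go((.4548,-.0902,.10,11.7),(.4548,-.0902,.004,11.7))
E
```

```text
[[632.4  36.3  41. ]
 [630.8   8.   41. ]
 [629.9 -20.7  41. ]
 [628.6 -52.1  41. ]]
t26.68 pos [465.8  65.1 135. ] yaw 88.45 F [-0.2  0.4 -0.3] gap -0.003 q7 0.87
[35.1, -155.5, -6.8] 76.8
[131.1, -155.5, -6.8] 76.8
```

Call:
{"method": "apply_moves", "body": {
  "motion": [
    [[0,-60,-3],10],
    [[0,-120,-6],20],
    [[0,-155,-7],30],
    [[0,-155,-7],40],
    [[20,-155,-7],50],
    [[40,-155,-7],60],
    [[60,-155,-7],70],
    [[80,-155,-7],76.8],
    [[100,-155,-7],76.8],
    [[120,-155,-7],76.8],
    [[128,-155,-7],76.8],
    [[131,-155,-7],76.8],
    [[131,-155,-7],76.8],
    [[131,-155,-7],76.8]
  ],
  "jaw": 46,
  "grip_force": 40
}}

```text
t: 28.42
tool_pos: [0.4553, -0.0895, 0.0048]
eef_rot: [1.157, 1.57, -0.21]
force: [-0.4, 0.3, -0.5]
finger_gap: 0.541
```

```bash
python3 -c "
from h import *
go((.4548,-.0902,.004,11.7))
snap('o')
crop('scene','o',180,170,300,260,6,'d1')"
```

```text
t28.43 pos [455.3 -89.5   4.8] yaw 11.67 F [-0.4  0.3 -0.5] gap 0.541 q7 -0.08
[0.8, -0.7, 0.6] -0.0
```

View pics/d1.png

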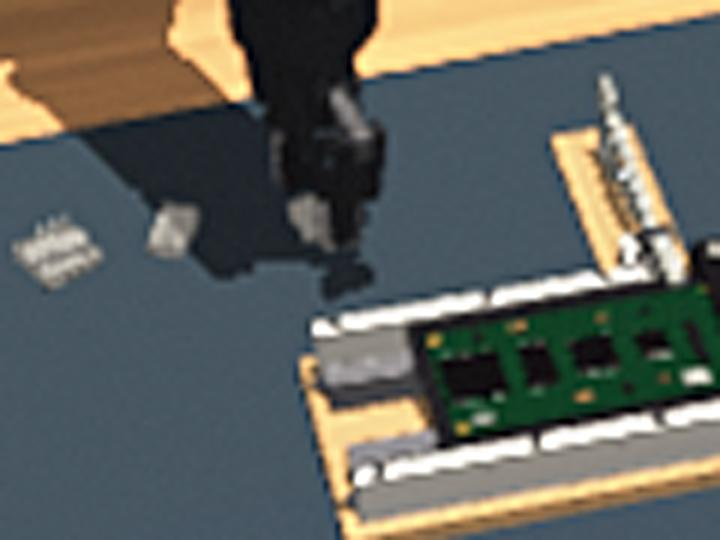

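The sink at (310,215) is between the fingers, so I close.

Call:
{"method": "apply_moves", "body": {
  "motion": [
    [[0.8,-0.7,0.6],0],
    [[0.8,-0.7,0.6],0],
    [[0.8,-0.7,0.6],0],
    [[0.8,-0.7,0.6],0],
    [[0.8,-0.7,0.6],0]
  ],
  "jaw": 15
}}

```text
t: 29.15
tool_pos: [0.4544, -0.0902, 0.0038]
eef_rot: [-0.051, 1.57, -1.419]
force: [-2.3, -0.9, 6.4]
finger_gap: 0.261
```

```bash
python3 -c "
from h import *
go((.4548,-.0902,.12,11.7),(.6308,.008,.12,-1.8))"
```

```text
t29.15 pos [454.4 -90.2   3.8] yaw 11.67 F [-2.3 -0.9  6.4] gap 0.261 q7 -0.08
[-116.2, 0.4, 0.1] -0.0
[-116.3, 192.6, -60.5] 13.5
```

Call:
{"method": "apply_moves", "body": {
  "motion": [
    [[-10,0,0],0],
    [[-50,0,0],0],
    [[-100,0,0],0],
    [[-116,55,-18],5],
    [[-116,115,-37],10],
    [[-116,175,-56],13.5],
    [[-116,192.6,-60.5],13.5],
    [[-116,192.6,-60.5],13.5],
    [[-116,192.6,-60.5],13.5]
  ]
}}

```text
t: 30.28
tool_pos: [0.6295, 0.0071, 0.1193]
eef_rot: [-1.102, 1.569, -2.705]
force: [-0.6, -0.7, 0.0]
finger_gap: 0.265
```

```bash
python3 -c "
from h import *
snap('p')
crop('scene','p',200,100,340,260,4,'d1');crop('top','p',235,150,355,260,6,'d2')
go((.6308,.008,.06,-1.8),(.6308,.008,.0455,-1.8))"
```

```text
t30.38 pos [629.7   6.9 119.5] yaw -1.89 F [ 0.3 -0.9  1. ] gap 0.265 q7 -0.33
[59.5, 1.2, -1.2] -0.1
[74.0, 1.2, -1.2] -0.1
```

View pics/d1.png

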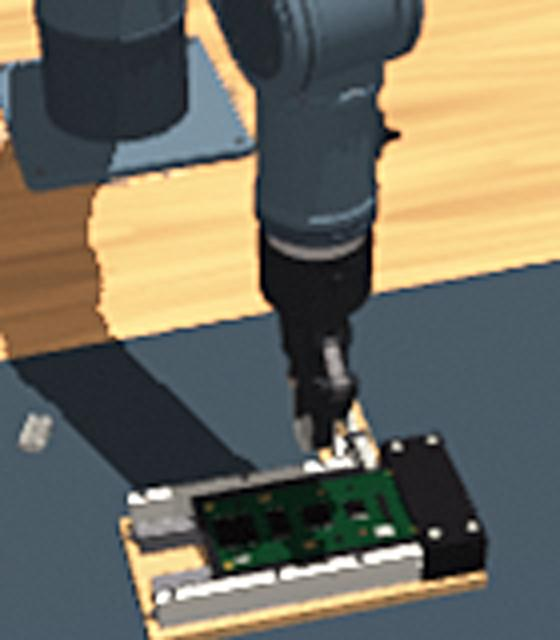

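Call:
{"method": "apply_moves", "body": {
  "motion": [
    [[40,1.2,-1.2],0],
    [[60,1.2,-1.2],0],
    [[68,1.2,-1.2],0],
    [[71,1.2,-1.2],0],
    [[72.5,1.2,-1.2],0],
    [[72.5,1.2,-1.2],0]
  ]
}}

```text
t: 31.12
tool_pos: [0.6325, 0.0094, 0.0477]
eef_rot: [1.632, 1.57, 0.03]
force: [0.3, -0.2, -0.7]
finger_gap: 0.26
```

```bash
python3 -c "
from h import *
snap('q')
crop('scene','q',220,160,340,260,6,'d1');crop('top','q',235,150,355,260,6,'d2')
go((.6308,.008,.0455,-1.8))"
```

```text
t31.23 pos [632.4   9.3  47.6] yaw -1.83 F [-1.1  0.2 -0.4] gap 0.260 q7 -0.36
[2.1, -1.6, 1.4] -0.0
```

View pics/d1.png

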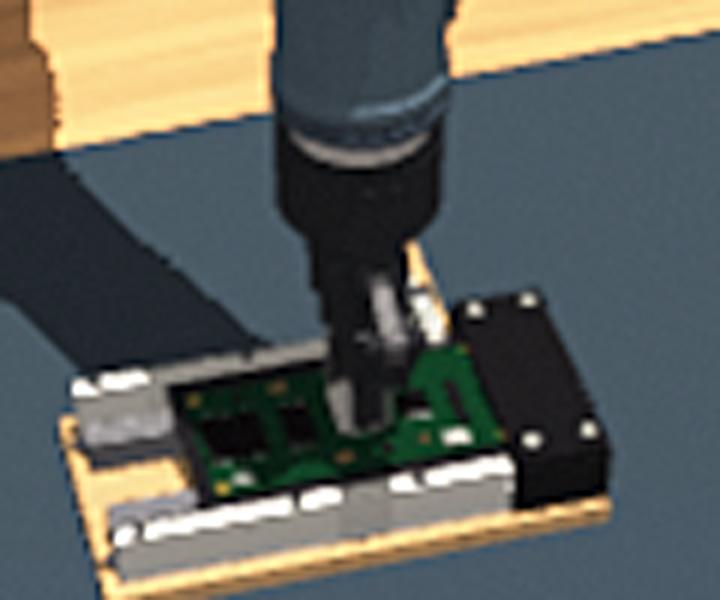

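View pics/d2.png

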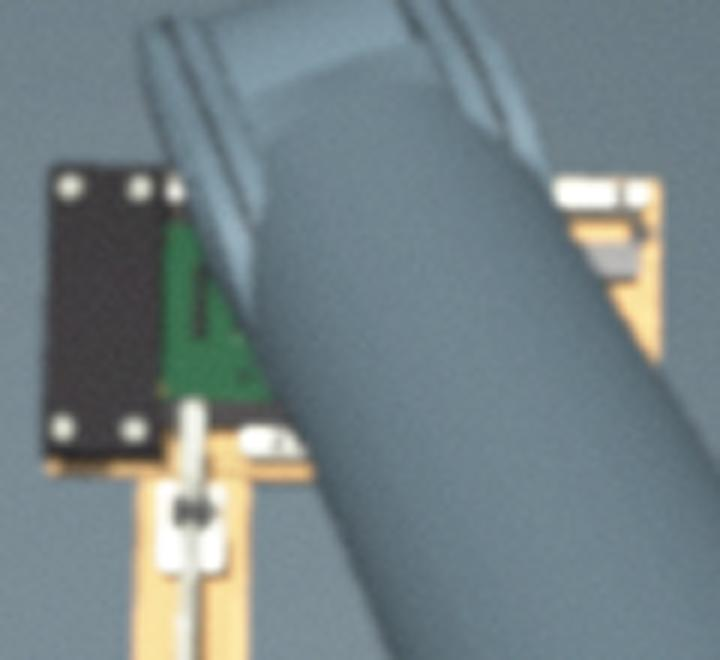

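Call:
{"method": "apply_moves", "body": {
  "motion": [
    [[1,-1.6,1.4],0],
    [[1,-1.6,1.4],0],
    [[1,-1.6,1.4],0],
    [[1,-1.6,1.4],0]
  ]
}}

```text
t: 31.72
tool_pos: [0.6304, 0.0081, 0.046]
eef_rot: [2.64, 1.571, 1.037]
force: [0.4, 1.4, -0.1]
finger_gap: 0.267
```

```bash
python3 -c "
from h import *
go((.6308,.008,.0455,-1.8))"
```

```text
t31.73 pos [630.4   8.1  46. ] yaw -1.82 F [ 0.4  1.4 -0.1] gap 0.267 q7 -0.36
[0.5, 0.4, 0.0] -0.0
```

Call:
{"method": "apply_moves", "body": {
  "motion": [
    [[0.5,0,0],0],
    [[0.9,0,0],0],
    [[0.9,0,0],0]
  ]
}}

```text
t: 32.1
tool_pos: [0.6305, 0.0081, 0.0457]
eef_rot: [0.981, 1.571, -0.622]
force: [-1.0, -0.5, 6.1]
finger_gap: 0.263
```

Call:
{"method": "apply_moves", "body": {
  "motion": [
    [[0.4,0,0],0],
    [[0.4,0,0],0],
    [[0.4,0,0],0]
  ]
}}

```text
t: 32.48
tool_pos: [0.6305, 0.0081, 0.0457]
eef_rot: [0.825, 1.57, -0.778]
force: [-3.9, -0.6, 9.4]
finger_gap: 0.263
```

Call:
{"method": "apply_moves", "body": {
  "motion": [
    [[-1.2,0,0],0],
    [[-1.2,0,0],0]
  ]
}}

```text
t: 32.72
tool_pos: [0.6304, 0.008, 0.0458]
eef_rot: [1.899, 1.571, 0.296]
force: [0.6, 0.3, 0.9]
finger_gap: 0.261
```

Call:
{"method": "apply_moves", "body": {
  "motion": [
    [[0,0,0],0],
    [[0,0,0],0],
    [[0,0,0],0]
  ],
  "jaw": 36
}}

```text
t: 33.1
tool_pos: [0.6303, 0.0079, 0.0458]
eef_rot: [-1.686, 1.571, 2.994]
force: [-0.5, -0.3, -0.2]
finger_gap: 0.425
```

Call:
{"method": "apply_moves", "body": {
  "motion": [
    [[-15,0,0],0],
    [[-50,0,0],0],
    [[-80,0,0],0],
    [[-80,-60,20],0],
    [[-80,-120,40],0],
    [[-80,-180,60],0],
    [[-80,-190,100],0],
    [[-80,-190,120],0],
    [[-80,-190,120],0]
  ]
}}

```text
t: 34.22
tool_pos: [0.4369, -0.1075, 0.1268]
eef_rot: [0.985, 1.569, -0.62]
force: [0.3, 1.3, -0.2]
finger_gap: 0.422
```

```bash
python3 -c "
from h import *
snap('r')
crop('scene','r',220,160,340,260,6,'d1');crop('top','r',235,170,355,240,6.6,'d2')
go((.6308,.008,.0455,-1.8));sinks('r')"
```

```text
t34.33 pos [ 437.2 -105.2  126.5] yaw -1.81 F [-0.7  0.1 -0.1] gap 0.421 q7 -0.10
[81.2, 189.8, -119.2] -0.0
sink c [ 489.1 -309.2] size [21.4 20.1] ang 88.9
```

View pics/d1.png

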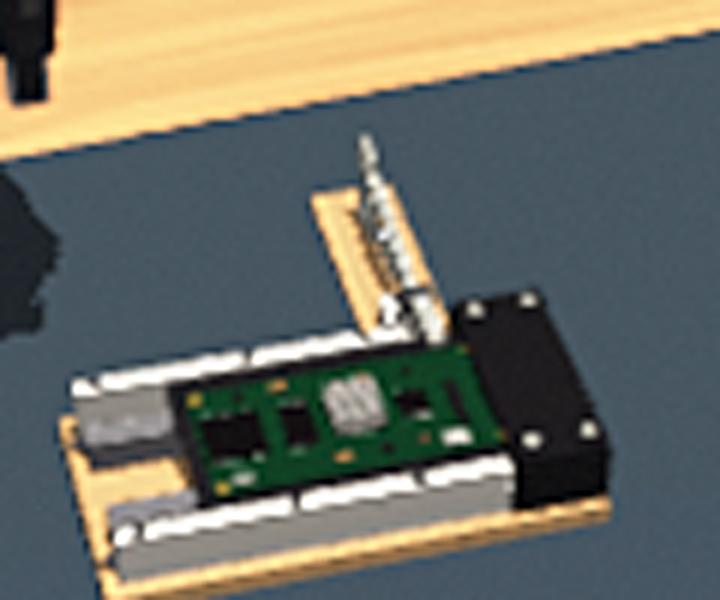

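View pics/d2.png

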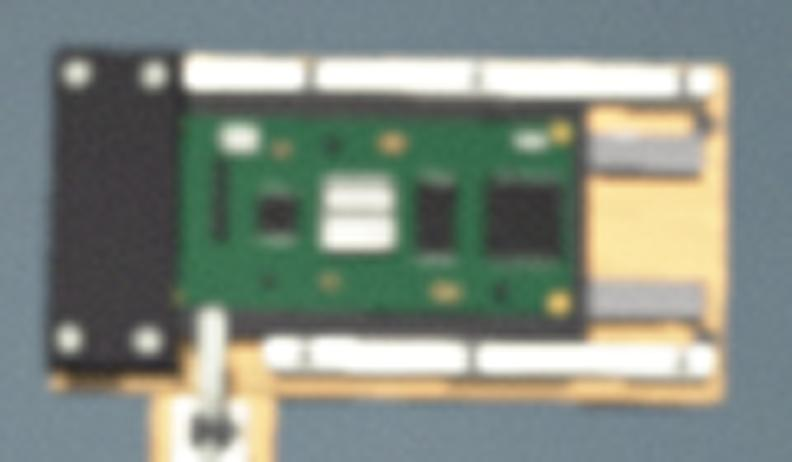

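```bash
python3 -c "
from h import *
print(atz('top',c2p([(358.5,213.5)],6.6,(235,170)),.051)*1000)
go((.4448,-.1659,.06,-28),(.4448,-.1659,.004,-28))"; python3 -c "
from h import *
crop('top','r',310,245,440,300,6,'d3')"
```

```text
[[630.57004863   7.35442348  51.        ]]
t34.33 pos [ 437.2 -105.2  126.5] yaw -1.81 F [-0.7  0.1 -0.1] gap 0.421 q7 -0.10
[66.5, 9.4, 60.4] 26.2
[122.5, 9.3, 60.4] 26.2
```

View pics/top_r.png

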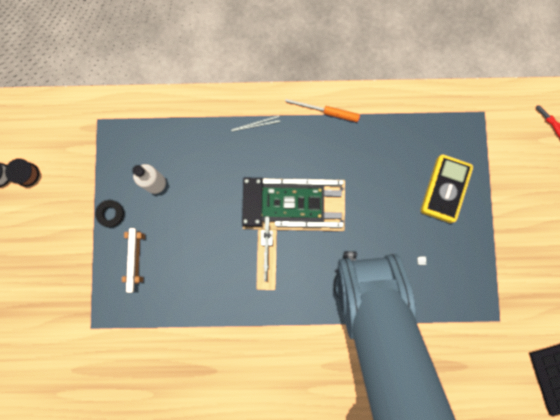

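The medium sink sits centred on its chip, within about 0.7 mm. Top view of the other sinks is hidden by the arm, so I check the long one in the scene view.

```bash
python3 -c "
from h import *
crop('scene','r',140,170,260,260,6,'d1')
print(proj('scene',[[.4448,-.1659,.01],[.4449,-.2257,.01],[.489,-.309,.01]]))"
```

```text
[[207.68615761 207.65756762]
 [188.58827054 211.33768895]
 [163.03994383 226.10849562]]
```

View pics/d1.png

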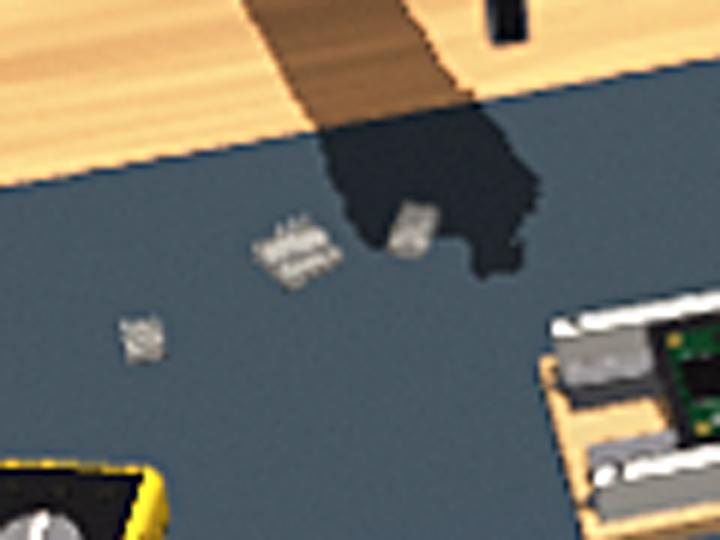

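The long sink has not moved, it is at (209,208) in the scene view. Picking it now.

Call:
{"method": "apply_moves", "body": {
  "motion": [
    [[0,9,60],10],
    [[40,9,60.4],20],
    [[70,9.4,60.4],26.5],
    [[95,9.4,60.4],26.5],
    [[115,9.4,60.4],26.5],
    [[121,9.4,60.4],26.5],
    [[122,9.4,60.4],26.5],
    [[122,9.4,60.4],26.5],
    [[122,9.4,60.4],26.5]
  ],
  "jaw": 54
}}

```text
t: 35.45
tool_pos: [0.4446, -0.1667, 0.0045]
eef_rot: [1.775, 1.57, -0.291]
force: [0.2, -0.4, 0.3]
finger_gap: 0.63
```

```bash
python3 -c "
from h import *
snap('s')
crop('scene','s',140,170,260,260,6,'d1')
go((.4448,-.1659,.004,-28.3))"
```

```text
t35.55 pos [ 444.4 -166.7    4.3] yaw -28.34 F [-0.5  0.  -0.1] gap 0.630 q7 -0.45
[0.3, -0.0, -0.9] -0.0
```

View pics/d1.png

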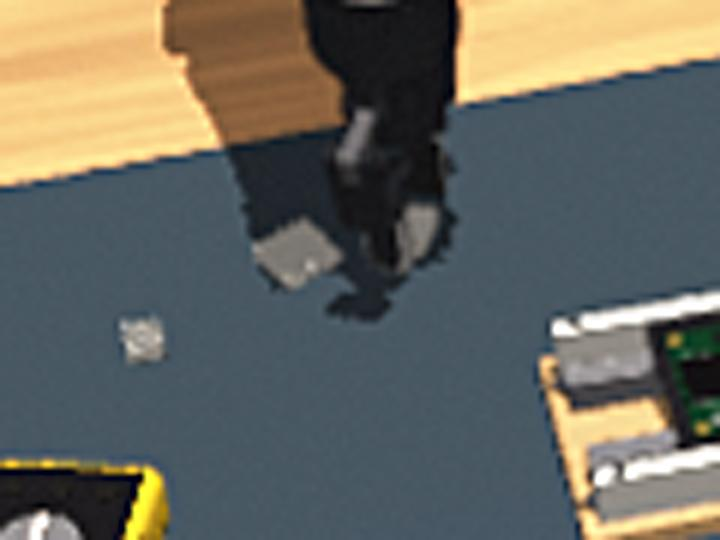

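Call:
{"method": "apply_moves", "body": {
  "motion": [
    [[0,0,-0.7],0],
    [[0,0,-0.7],0],
    [[0,0,-0.7],0],
    [[0,0,-0.7],0],
    [[0,0,-0.7],0],
    [[0,0,-0.7],0]
  ],
  "jaw": 20
}}

```text
t: 36.3
tool_pos: [0.4446, -0.1659, 0.0043]
eef_rot: [1.595, 1.57, -0.47]
force: [-1.6, 0.4, 5.6]
finger_gap: 0.336
```

```bash
python3 -c "
from h import *
go((.4448,-.1659,.12,-28.3),(.6299,-.0207,.12,-1.8),(.6299,-.0207,.052,-1.8))"
```

```text
t36.30 pos [ 444.6 -165.9    4.3] yaw -28.33 F [-1.6  0.4  5.6] gap 0.336 q7 -0.45
[-115.7, 0.2, -0.1] -0.0
[-115.7, 94.2, -215.8] -26.5
[-47.7, 94.2, -215.8] -26.5
```

Call:
{"method": "apply_moves", "body": {
  "motion": [
    [[-10,0,0],0],
    [[-50,0,0],0],
    [[-100,0,0],0],
    [[-116,20,-50],-8],
    [[-116,45,-105],-16],
    [[-116,70,-160],-24],
    [[-116,90,-205],-26.5],
    [[-100,94.2,-215.8],-26.5],
    [[-70,94.2,-215.8],-26.5],
    [[-50,94.2,-215.8],-26.5],
    [[-45.5,94.2,-215.8],-26.5],
    [[-43,94.2,-215.8],-26.5],
    [[-43,94.2,-215.8],-26.5],
    [[-43,94.2,-215.8],-26.5]
  ]
}}

```text
t: 38.05
tool_pos: [0.6302, -0.0208, 0.0477]
eef_rot: [1.571, 1.57, -0.032]
force: [0.3, -0.1, -0.1]
finger_gap: 0.328
```

```bash
python3 -c "
from h import *
snap('t')
crop('scene','t',220,160,340,260,6,'d1')
go((.6299,-.0207,.046,-1.8))"
```

```text
t38.15 pos [630.1 -20.7  47.4] yaw -1.83 F [ 0.7  0.1 -0.4] gap 0.333 q7 -0.32
[1.4, -0.2, -0.0] -0.0
```

View pics/d1.png

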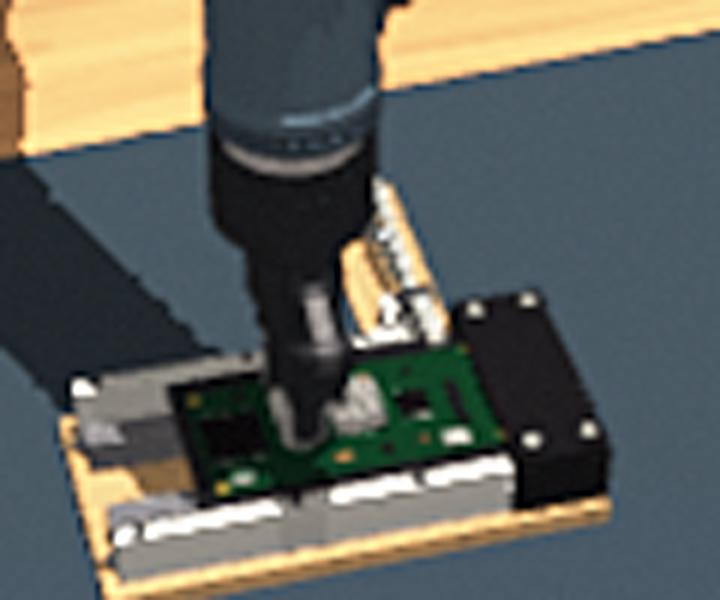

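Call:
{"method": "apply_moves", "body": {
  "motion": [
    [[0.8,0,0],0],
    [[1.6,0,0],0],
    [[1.6,0,0],0]
  ]
}}

```text
t: 38.52
tool_pos: [0.6299, -0.0207, 0.046]
eef_rot: [0.909, 1.57, -0.694]
force: [-1.8, -0.7, 6.6]
finger_gap: 0.333
```

Call:
{"method": "apply_moves", "body": {
  "motion": [
    [[0.5,0,0],0],
    [[0.5,0,0],0],
    [[0.5,0,0],0]
  ]
}}

```text
t: 38.9
tool_pos: [0.6299, -0.0208, 0.0459]
eef_rot: [0.538, 1.57, -1.065]
force: [-3.6, -0.3, 10.1]
finger_gap: 0.333
```

Contact. I relax, open and retreat to -x.

Call:
{"method": "apply_moves", "body": {
  "motion": [
    [[-1.4,0,0],0],
    [[-1.4,0,0],0]
  ]
}}

```text
t: 39.15
tool_pos: [0.6298, -0.0207, 0.0462]
eef_rot: [1.847, 1.571, 0.244]
force: [0.5, -0.5, 0.7]
finger_gap: 0.332
```

Call:
{"method": "apply_moves", "body": {
  "motion": [
    [[0,0,0],0],
    [[0,0,0],0],
    [[0,0,0],0]
  ],
  "jaw": 42
}}

```text
t: 39.52
tool_pos: [0.6297, -0.0207, 0.0461]
eef_rot: [-1.54, 1.571, 3.14]
force: [0.5, -0.2, 0.1]
finger_gap: 0.496
```

Call:
{"method": "apply_moves", "body": {
  "motion": [
    [[-15,0,0],0],
    [[-50,0,0],0],
    [[-80,0,0],0],
    [[-80,-60,0],0],
    [[-80,-120,0],0],
    [[-80,-180,0],0],
    [[-80,-190,0],0],
    [[-80,-190,0],0]
  ]
}}

```text
t: 40.52
tool_pos: [0.4407, -0.0147, 0.1272]
eef_rot: [1.449, 1.569, -0.154]
force: [2.0, -0.1, 0.1]
finger_gap: 0.492
```

```bash
python3 -c "
from h import *
snap('u')
crop('scene','u',220,160,340,260,6,'d1');crop('top','u',235,170,355,240,6.6,'d2')
sinks('u')
go((.4449,-.2257,.06,24.9),(.4449,-.2257,.004,24.9))"
```

```text
sink c [ 444.7 -225.7] size [36.  35.5] ang 24.0
sink c [ 488.9 -309. ] size [21.2 20.4] ang 88.9
t40.62 pos [442.2 -14.5 127. ] yaw -1.84 F [-0.6  0.4  0.7] gap 0.492 q7 -0.32
[66.9, 9.3, 211.0] -26.7
[122.9, 9.1, 211.1] -26.7
```

View pics/d2.png

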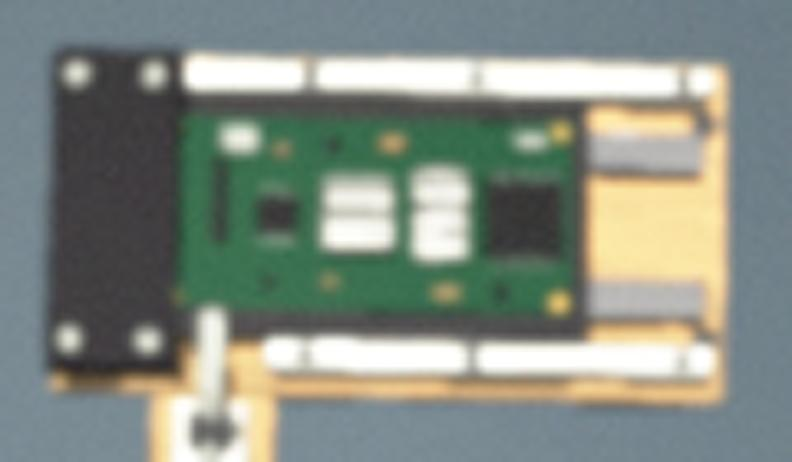

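View pics/d1.png

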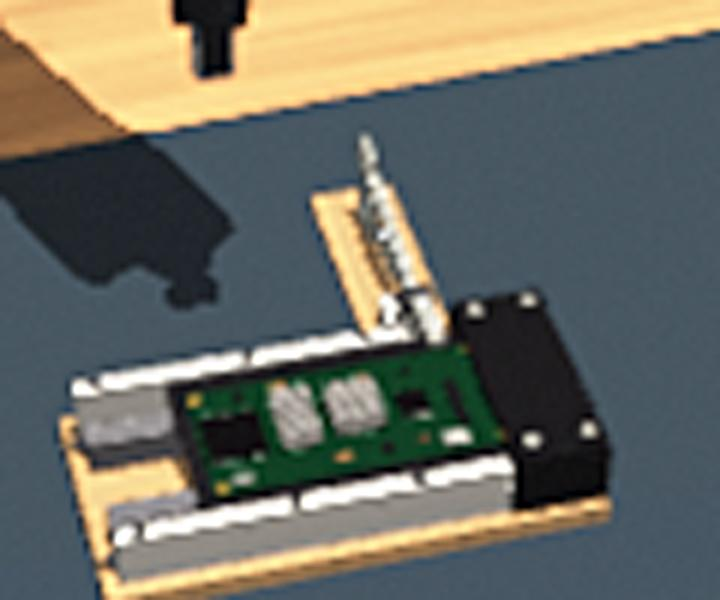

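```bash
python3 -c "
from h import *
print(atz('top',c2p([(358,213.5),(440.5,214.5)],6.6,(235,170)),.051)*1000)"
```

```text
[[630.57354106   7.53326855  51.        ]
 [629.63578993 -21.96366082  51.        ]]
```

Call:
{"method": "apply_moves", "body": {
  "motion": [
    [[0,9,60],-10],
    [[0,9,120],-20],
    [[20,9,180],-26.4],
    [[50,9,211],-26.4],
    [[80,9,211],-26.4],
    [[105,9,211],-26.4],
    [[119,9,211],-26.4],
    [[122.5,9,211],-26.4],
    [[122.5,9,211],-26.4],
    [[122.5,9,211],-26.4]
  ],
  "jaw": 56
}}

```text
t: 41.88
tool_pos: [0.4428, -0.2261, 0.0045]
eef_rot: [0.665, 1.569, -0.477]
force: [-0.2, 0.2, 0.1]
finger_gap: 0.656
```

```bash
python3 -c "
from h import *
snap('v')
crop('scene','v',140,170,260,260,6,'d1')
go((.4448,-.2257,.004,24.5))"
```

```text
t41.98 pos [ 442.6 -226.1    4.3] yaw 24.57 F [-0.6  0.1  0.6] gap 0.654 q7 0.41
[0.3, 2.2, 0.6] 0.1
```

View pics/d1.png

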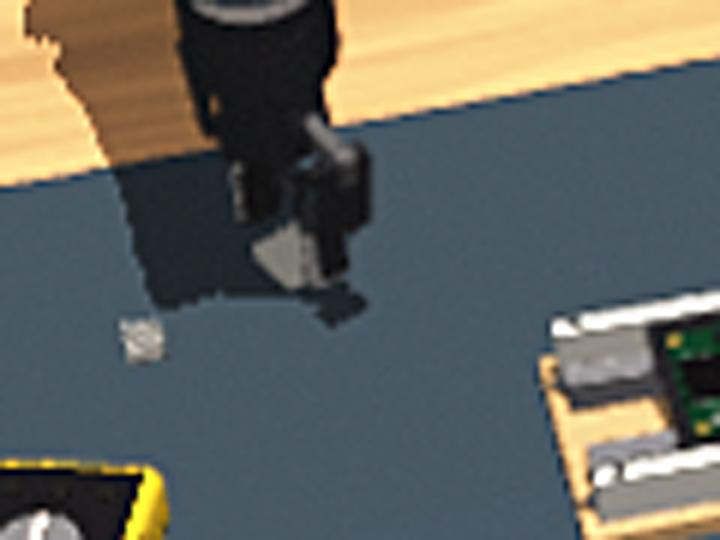

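Call:
{"method": "apply_moves", "body": {
  "motion": [
    [[0.3,2.2,0.6],0],
    [[0.3,2.2,0.6],0],
    [[0.3,2.2,0.6],0]
  ]
}}

```text
t: 42.35
tool_pos: [0.4444, -0.2255, 0.0034]
eef_rot: [-0.23, 1.571, -1.372]
force: [-1.0, 1.4, -0.1]
finger_gap: 0.657
```

Call:
{"method": "apply_moves", "body": {
  "motion": [
    [[0,0,0],0],
    [[0,0,0],0],
    [[0,0,0],0],
    [[0,0,0],0],
    [[0,0,0],0],
    [[0,0,0],0]
  ],
  "jaw": 22
}}

```text
t: 43.1
tool_pos: [0.4443, -0.2255, 0.0036]
eef_rot: [-0.922, 1.571, -2.064]
force: [-1.1, 0.2, 5.3]
finger_gap: 0.355
```

```bash
python3 -c "
from h import *
go((.4448,-.2257,.12,24.5),(.6286,-.0521,.12,-1.8),(.6286,-.0521,.0475,-1.8))"
```

```text
t43.10 pos [ 444.3 -225.5    3.6] yaw 24.57 F [-1.1  0.2  5.3] gap 0.355 q7 0.41
[-116.4, 0.3, 0.4] 0.1
[-116.5, 239.7, -81.0] 26.4
[-44.0, 239.7, -81.1] 26.4
```

Call:
{"method": "apply_moves", "body": {
  "motion": [
    [[-10,0,0],0],
    [[-50,0,0],0],
    [[-100,0,0],0],
    [[-116,55,-18],9],
    [[-116,110,-37],18],
    [[-116,165,-56],26.4],
    [[-116,220,-75],26.4],
    [[-100,239.7,-81],26.4],
    [[-70,239.7,-81],26.4],
    [[-50,239.7,-81],26.4],
    [[-45.5,239.7,-81],26.4],
    [[-44,239.7,-81],26.4],
    [[-44,239.7,-81],26.4],
    [[-44,239.7,-81],26.4]
  ]
}}

```text
t: 44.85
tool_pos: [0.6292, -0.0522, 0.0483]
eef_rot: [1.552, 1.569, -0.051]
force: [-0.3, -0.7, -0.6]
finger_gap: 0.357
```

```bash
python3 -c "
from h import *
snap('w')
crop('scene','w',220,160,340,260,6,'d1')
go((.6286,-.0521,.046,-1.8))"
```

```text
t44.95 pos [629.  -52.2  47.9] yaw -1.83 F [ 0.5 -0.1  0.2] gap 0.359 q7 -0.25
[1.9, -0.4, -0.1] -0.0
```

View pics/d1.png

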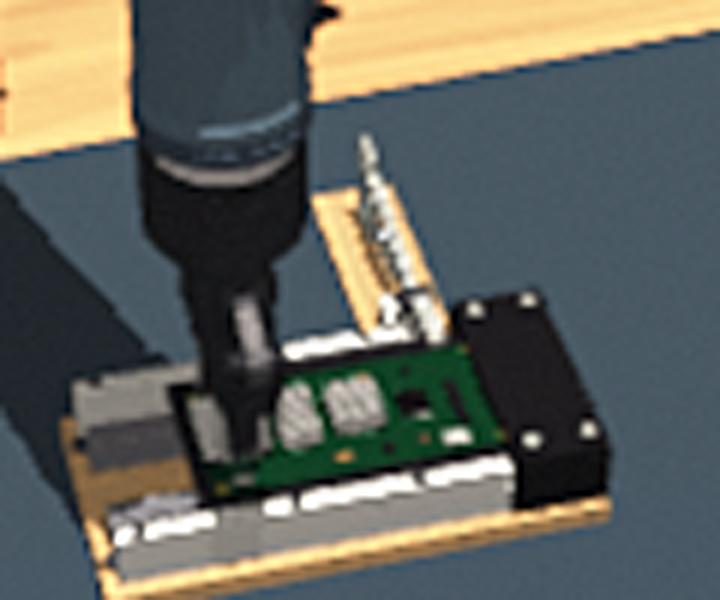

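Call:
{"method": "apply_moves", "body": {
  "motion": [
    [[0.8,-0.2,0],0],
    [[1.7,-0.3,0],0],
    [[1.7,-0.3,0],0]
  ]
}}

```text
t: 45.32
tool_pos: [0.6282, -0.0521, 0.0456]
eef_rot: [-1.605, 1.571, 3.075]
force: [-0.0, -0.8, -0.2]
finger_gap: 0.358
```

Call:
{"method": "apply_moves", "body": {
  "motion": [
    [[0.6,0,0],0],
    [[0.6,0,0],0],
    [[0.6,0,0],0]
  ]
}}

```text
t: 45.7
tool_pos: [0.6283, -0.0521, 0.0451]
eef_rot: [-0.764, 1.571, -2.367]
force: [-1.4, -0.4, 0.7]
finger_gap: 0.353
```

Call:
{"method": "apply_moves", "body": {
  "motion": [
    [[0.6,0,0],0],
    [[0.6,0,0],0],
    [[0.6,0,0],0]
  ]
}}

```text
t: 46.08
tool_pos: [0.6284, -0.0522, 0.0449]
eef_rot: [-0.206, 1.571, -1.809]
force: [-2.0, -0.8, 5.0]
finger_gap: 0.363
```

Call:
{"method": "apply_moves", "body": {
  "motion": [
    [[-0.8,0,0],0],
    [[-0.8,0,0],0]
  ]
}}

```text
t: 46.32
tool_pos: [0.6284, -0.0521, 0.0452]
eef_rot: [1.611, 1.571, 0.008]
force: [0.2, -0.0, -0.2]
finger_gap: 0.358
```

Call:
{"method": "apply_moves", "body": {
  "motion": [
    [[0,0,0],0],
    [[0,0,0],0],
    [[0,0,0],0]
  ],
  "jaw": 44
}}

```text
t: 46.7
tool_pos: [0.6283, -0.0521, 0.0452]
eef_rot: [-1.797, 1.571, 2.883]
force: [-0.1, 0.7, -0.5]
finger_gap: 0.518
```

Call:
{"method": "apply_moves", "body": {
  "motion": [
    [[-15,0,0],0],
    [[-50,0,0],0],
    [[-80,0,0],0],
    [[-80,-60,20],0],
    [[-80,-120,60],0],
    [[-80,-130,120],0],
    [[-80,-130,160],0],
    [[-80,-130,160],0]
  ]
}}

```text
t: 47.7
tool_pos: [0.4926, -0.2129, 0.1264]
eef_rot: [0.364, 1.568, -1.246]
force: [0.4, 0.4, -0.0]
finger_gap: 0.514
```

```bash
python3 -c "
from h import *
snap('x')
crop('scene','x',220,160,340,260,6,'d1');crop('top','x',235,170,355,240,6.6,'d2')
sinks('x')
go((.489,-.3091,.05,-1.1),(.489,-.3091,.004,-1.1))"
```

```text
t47.80 pos [ 493.7 -207.8  126.1] yaw -1.87 F [0.4 0.6 0.3] gap 0.514 q7 0.08
[76.1, -1.5, 101.4] -0.8
[122.1, -1.5, 101.4] -0.8
```

View pics/d2.png

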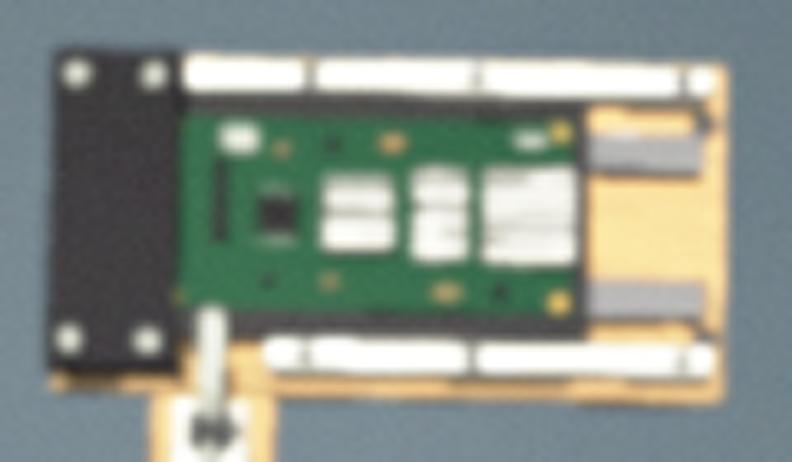

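View pics/d1.png

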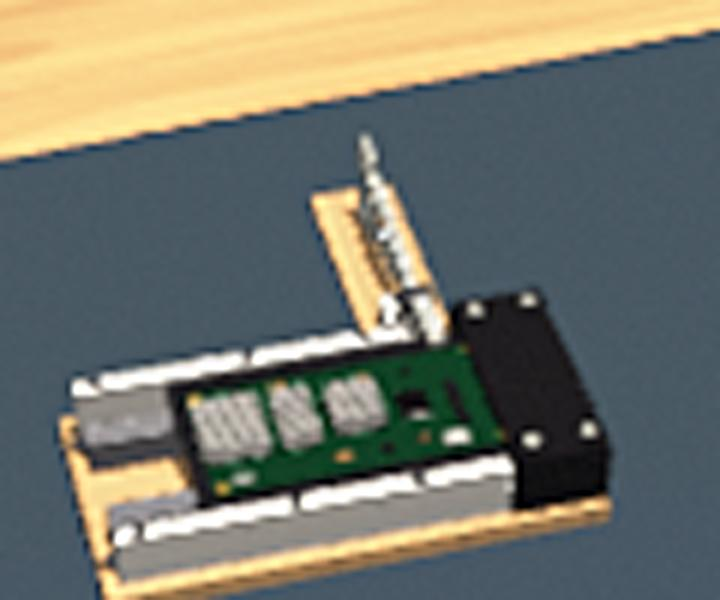

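```bash
python3 -c "
from h import *
print(atz('top',c2p([(529.5,215.5)],6.6,(235,170)),.051)*1000)
crop('scene','x',130,180,230,260,7,'d3')"
```

```text
[[628.65318816 -53.77454829  51.        ]]
```

View pics/d3.png

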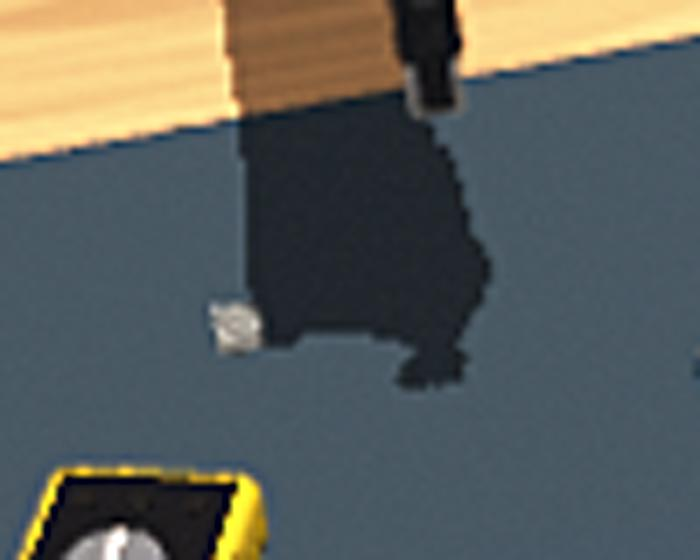

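Call:
{"method": "apply_moves", "body": {
  "motion": [
    [[0,-1.5,60],-0.8],
    [[40,-1.5,101.4],-0.8],
    [[80,-1.5,101.4],-0.8],
    [[110,-1.5,101.4],-0.8],
    [[120,-1.5,101.4],-0.8],
    [[122,-1.5,101.4],-0.8],
    [[122,-1.5,101.4],-0.8],
    [[122,-1.5,101.4],-0.8]
  ],
  "jaw": 40
}}

```text
t: 48.8
tool_pos: [0.4894, -0.3095, 0.0045]
eef_rot: [1.043, 1.569, -0.546]
force: [0.1, 0.7, -0.7]
finger_gap: 0.469
```

```bash
python3 -c "
from h import *
snap('y')
crop('scene','y',130,180,230,260,7,'d3')
go((.489,-.3091,.004,-1.1))"
```

```text
t48.90 pos [ 489.1 -309.5    4.1] yaw -1.03 F [-0.1  0.1 -0.9] gap 0.468 q7 0.21
[0.1, -0.1, -0.4] 0.1
```

View pics/d3.png

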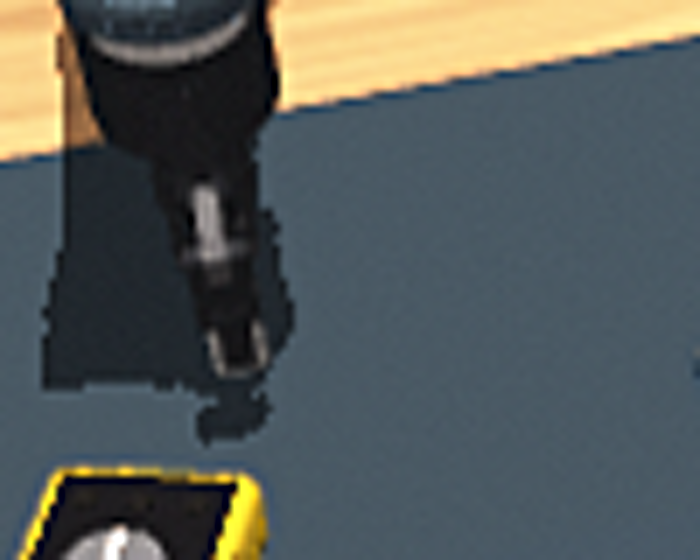

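Call:
{"method": "apply_moves", "body": {
  "motion": [
    [[0,0,0],0],
    [[0,0,0],0],
    [[0,0,0],0],
    [[0,0,0],0],
    [[0,0,0],0]
  ],
  "jaw": 10
}}

```text
t: 49.52
tool_pos: [0.4887, -0.3094, 0.0037]
eef_rot: [0.618, 1.57, -0.971]
force: [-0.4, 0.8, 5.5]
finger_gap: 0.192
```

```bash
python3 -c "
from h import *
go((.489,-.3091,.12,-1.1),(.6324,.0368,.12,-1.8),(.6324,.0368,.0475,-1.8))"
```

```text
t49.52 pos [ 488.7 -309.4    3.7] yaw -1.04 F [-0.4  0.8  5.5] gap 0.192 q7 0.21
[-116.3, 0.3, -0.3] 0.1
[-116.4, 137.4, -348.7] 0.8
[-43.9, 137.4, -348.7] 0.8
```

Call:
{"method": "apply_moves", "body": {
  "motion": [
    [[-10,0,0],0],
    [[-50,0,0],0],
    [[-100,0,0],0],
    [[-116,25,-60],0.8],
    [[-116,50,-120],0.8],
    [[-116,75,-180],0.8],
    [[-116,100,-240],0.8],
    [[-116,125,-300],0.8],
    [[-116,137.4,-348.7],0.8],
    [[-100,137.4,-348.7],0.8],
    [[-70,137.4,-348.7],0.8],
    [[-50,137.4,-348.7],0.8],
    [[-45.5,137.4,-348.7],0.8],
    [[-44,137.4,-348.7],0.8],
    [[-44,137.4,-348.7],0.8],
    [[-44,137.4,-348.7],0.8]
  ]
}}

```text
t: 51.52
tool_pos: [0.6328, 0.037, 0.0481]
eef_rot: [1.707, 1.569, 0.104]
force: [0.4, 0.2, 0.4]
finger_gap: 0.191
```

```bash
python3 -c "
from h import *
snap('z')
crop('scene','z',220,160,340,260,6,'d1')
go((.6324,.0366,.046,-1.8))"
```

```text
t51.62 pos [632.6  37.   47.8] yaw -1.83 F [-0.4  0.1 -0.6] gap 0.192 q7 -0.39
[1.8, -0.2, 0.4] -0.0
```

View pics/d1.png

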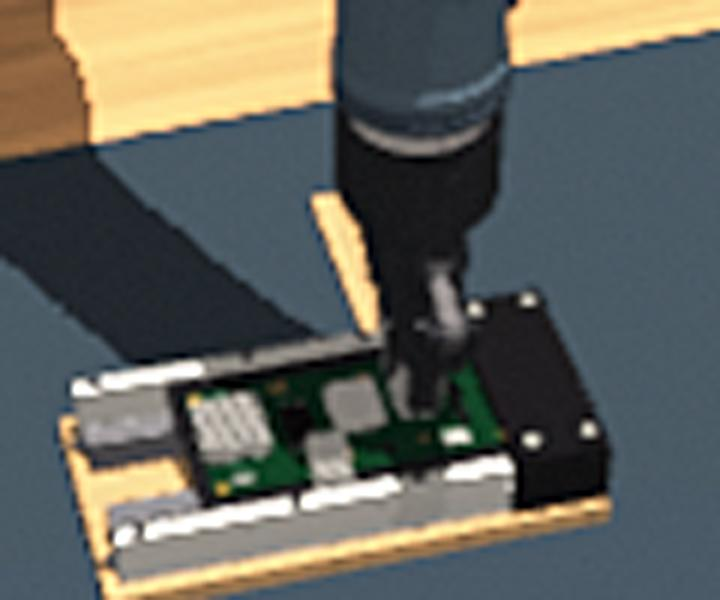

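The long sink has been knocked off its chip, it now lies at (330,455) in the crop near the far fence. I finish the small sink first, then put it back.

Call:
{"method": "apply_moves", "body": {
  "motion": [
    [[0.8,-0.2,0.2],0],
    [[1.8,-0.2,0.2],0],
    [[1.8,-0.2,0.2],0]
  ]
}}

```text
t: 52.0
tool_pos: [0.6321, 0.0368, 0.0457]
eef_rot: [1.35, 1.571, -0.252]
force: [-0.2, 0.3, 1.8]
finger_gap: 0.194
```

Call:
{"method": "apply_moves", "body": {
  "motion": [
    [[0.6,0,0],0],
    [[0.6,0,0],0],
    [[0.6,0,0],0]
  ]
}}

```text
t: 52.38
tool_pos: [0.6322, 0.0368, 0.0455]
eef_rot: [0.923, 1.57, -0.68]
force: [-2.2, -1.0, 6.8]
finger_gap: 0.194
```

Call:
{"method": "apply_moves", "body": {
  "motion": [
    [[-0.9,0,0],0],
    [[-0.9,0,0],0]
  ]
}}

```text
t: 52.62
tool_pos: [0.6321, 0.0368, 0.0457]
eef_rot: [1.735, 1.571, 0.132]
force: [0.5, -0.0, 1.3]
finger_gap: 0.185
```

Call:
{"method": "apply_moves", "body": {
  "motion": [
    [[0,0,0],0],
    [[0,0,0],0],
    [[0,0,0],0]
  ],
  "jaw": 30
}}

```text
t: 53.0
tool_pos: [0.6319, 0.0368, 0.0456]
eef_rot: [-1.487, 1.571, -3.09]
force: [0.0, -0.2, -0.1]
finger_gap: 0.353
```

Call:
{"method": "apply_moves", "body": {
  "motion": [
    [[-15,0,0],0],
    [[-50,0,0],0],
    [[-80,0,0],0],
    [[-80,-60,20],0],
    [[-80,-120,60],0],
    [[-80,-160,120],0],
    [[-80,-160,160],0],
    [[-80,-160,160],0],
    [[-80,-160,160],0]
  ]
}}

```text
t: 54.12
tool_pos: [0.4677, -0.1177, 0.1266]
eef_rot: [1.629, 1.569, 0.026]
force: [-0.6, 0.3, 1.0]
finger_gap: 0.348
```

```bash
python3 -c "
from h import *
snap('aa')
crop('scene','aa',220,190,320,265,8,'d1');crop('top','aa',235,170,355,240,6.6,'d2')"
```

```text
(no output)
```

View pics/d2.png

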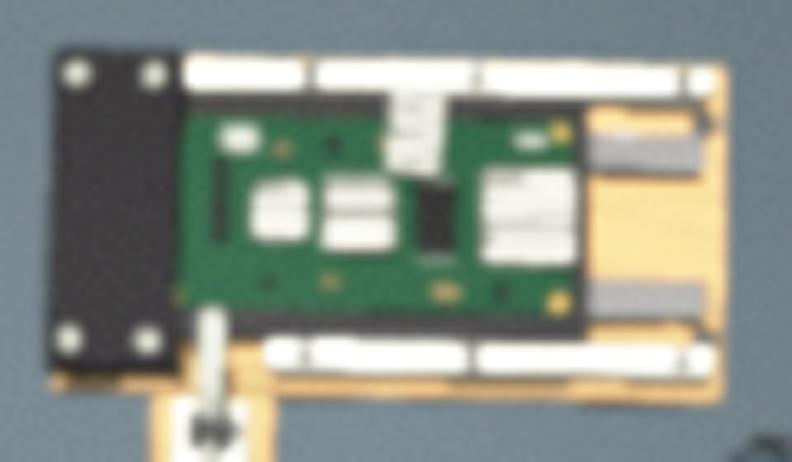

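View pics/d1.png

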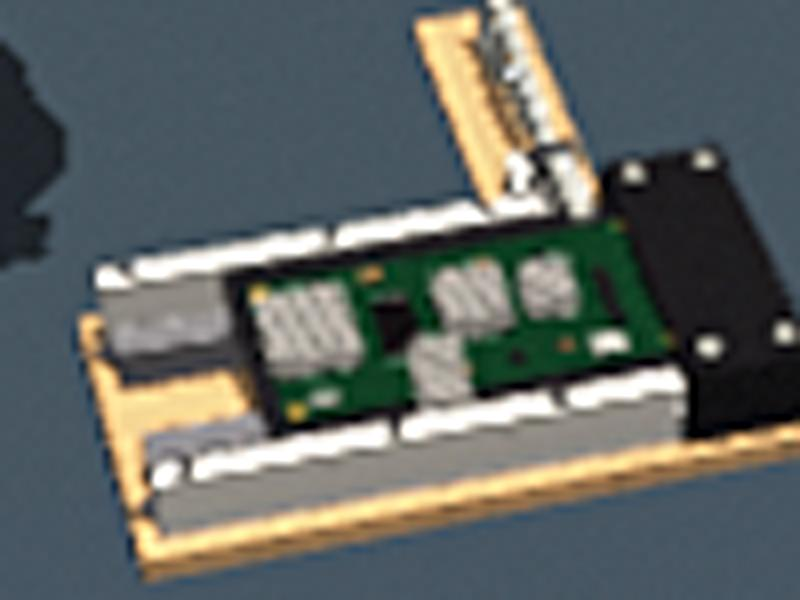

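```bash
python3 - <<'E'
from h import *
np.set_printoptions(precision=4,suppress=True)
im=cv2.imread('pics/top_aa.png').min(2)
u0,v0,u1,v1=288,178,325,218;sc=16
sub=cv2.resize(im[v0:v1,u0:u1],None,fx=sc,fy=sc,interpolation=cv2.INTER_CUBIC);cv2.imwrite('pics/d4.png',cv2.resize(cv2.imread('pics/top_aa.png')[v0:v1,u0:u1],None,fx=sc*.9,fy=sc*.9,interpolation=cv2.INTER_CUBIC))
print(atz('top',c2p([(390,92),(448,94),(442,174),(384,170)],6.6,(235,170)),.048)*1000)
print('med corners',atz('top',c2p([(321,175),(395,175),(397,250),(320,250)],6.6,(235,170)),.051)*1000)
print('small',atz('top',c2p([(280,211)],6.6,(235,170)),.051)*1000)
for n in('top','scene'):
    P=cloud(n,np.load(f'pics/{n}_aa.npy')).reshape(-1,3)
    m=(P[:,0]>.645)&(P[:,0]<.69)&(P[:,1]>-.03)&(P[:,1]<.0)&(P[:,2]>.03)
    Q=P[m];Q=Q[Q[:,0].argsort()]
    print(n)
    for a in np.arange(.645,.69,.005):
        q=Q[(Q[:,0]>=a)&(Q[:,0]<a+.005)]
        print(round(a,3),len(q),np.round(np.sort(q[:,2])*1000,0)[-12:], 'y of high',np.round(q[q[:,2]>.044][:,1].min()*1000,0) if (q[:,2]>.044).any() else '',np.round(q[q[:,2]>.044][:,1].max()*1000,0) if (q[:,2]>.044).any() else '')
E
```

```text
[[675.0823  -4.9517  48.    ]
 [673.938  -25.8305  48.    ]
 [644.7869 -22.9684  48.    ]
 [646.6504  -2.1715  48.    ]]
med corners [[644.7821  20.5005  51.    ]
 [644.2627  -6.0093  51.    ]
 [617.1177  -6.1229  51.    ]
 [617.6531  21.3793  51.    ]]
small [[632.0232  35.4208  51.    ]]
top
0.645 27 [43. 43. 43. 45. 45. 46. 46. 47. 50. 50. 51. 52.] y of high -22.0 -5.0
0.65 28 [44. 45. 45. 45. 46. 46. 47. 47. 48. 50. 51. 53.] y of high -22.0 -5.0
0.655 25 [42. 43. 43. 44. 44. 44. 46. 47. 47. 48. 49. 52.] y of high -22.0 -1.0
0.66 25 [42. 42. 42. 43. 43. 44. 45. 46. 49. 49. 50. 50.] y of high -20.0 -8.0
0.665 28 [43. 43. 44. 44. 45. 45. 46. 48. 49. 50. 51. 51.] y of high -22.0 -8.0
0.67 29 [43. 43. 43. 44. 45. 47. 48. 49. 49. 49. 49. 52.] y of high -25.0 -8.0
0.675 23 [43. 43. 44. 45. 46. 46. 47. 47. 48. 50. 50. 50.] y of high -27.0 -3.0
0.68 26 [43. 43. 43. 44. 44. 44. 44. 45. 45. 45. 46. 46.] y of high -30.0 -1.0
0.685 2 [39. 40.] y of high  
scene
0.645 13 [38. 40. 43. 43. 46. 46. 47. 47. 47. 50. 51. 52.] y of high -17.0 -2.0
0.65 11 [39. 40. 40. 43. 44. 46. 47. 48. 48. 49. 52.] y of high -20.0 -7.0
0.655 12 [39. 39. 40. 43. 46. 48. 48. 48. 49. 50. 50. 53.] y of high -19.0 -6.0
0.66 16 [40. 41. 42. 43. 46. 47. 47. 48. 48. 49. 49. 50.] y of high -23.0 -5.0
0.665 14 [39. 40. 46. 46. 46. 46. 47. 47. 48. 48. 49. 51.] y of high -22.0 -6.0
0.67 14 [39. 40. 40. 41. 42. 43. 45. 45. 48. 49. 50. 53.] y of high -17.0 -7.0
0.675 18 [43. 43. 44. 45. 45. 45. 47. 49. 49. 50. 50. 51.] y of high -23.0 -6.0
0.68 20 [42. 42. 42. 42. 42. 43. 43. 43. 43. 43. 44. 47.] y of high -29.0 -4.0
0.685 30 [39. 39. 40. 40. 41. 41. 41. 42. 43. 43. 43. 44.] y of high
```

View pics/d4.png

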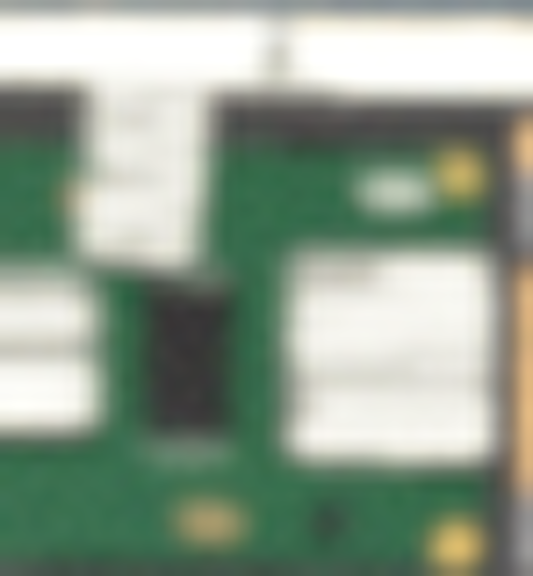

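The sink lies flat on the board, yaw ≈ -5°, against the far fence. I'll grip it across its short side (jaws along y, tips above the fence tops), set it on the bench and regrip it lengthwise.

```bash
python3 -c "
from h import *
go((.6625,-.0140,.11,84.6),(.6625,-.0140,.0435,84.6))"
```

```text
t54.23 pos [ 467.8 -116.5  126.3] yaw -1.70 F [0.  0.8 0.3] gap 0.353 q7 -0.08
[16.5, 191.5, -108.2] -86.3
[83.0, 191.5, -108.2] -86.3
```

Call:
{"method": "apply_moves", "body": {
  "motion": [
    [[0,60,-34],-10],
    [[0,120,-68],-20],
    [[0,180,-100],-30],
    [[0,191.5,-108.2],-40],
    [[0,191.5,-108.2],-50],
    [[0,191.5,-108.2],-60],
    [[0,191.5,-108.2],-70],
    [[10,191.5,-108.2],-80],
    [[30,191.5,-108.2],-86.3],
    [[55,191.5,-108.2],-86.3],
    [[65,191.5,-108.2],-86.3],
    [[65,191.5,-108.2],-86.3],
    [[65,191.5,-108.2],-86.3]
  ],
  "jaw": 36
}}

```text
t: 55.85
tool_pos: [0.6625, -0.0156, 0.0616]
eef_rot: [0.167, 1.57, 0.07]
force: [-0.1, -0.9, 0.1]
finger_gap: 0.422
```

```bash
python3 -c "
from h import *
snap('ab')
crop('scene','ab',220,170,340,270,6,'d1')
go((.6625,-.0140,.0435,84.6))"
```

```text
t55.95 pos [662.5 -15.9  61.7] yaw 84.45 F [ 0.4  0.  -0.6] gap 0.422 q7 1.00
[18.2, 1.9, -0.2] -0.2
```

View pics/d1.png

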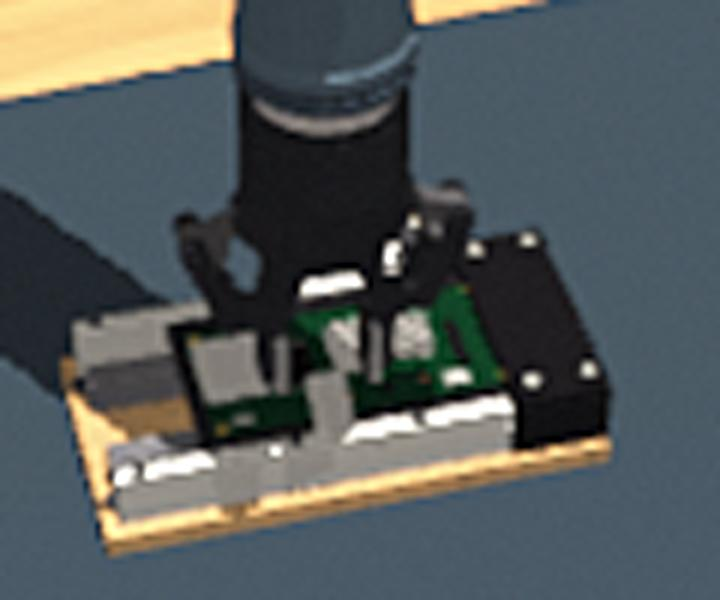

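The fingers straddle the sink, with the tips at (282,365) and (375,350). I lower them.

Call:
{"method": "apply_moves", "body": {
  "motion": [
    [[5,1.9,0],0],
    [[10,1.9,0],0],
    [[15,1.9,0],0],
    [[18,1.9,0],0],
    [[18,1.9,0],0],
    [[18,1.9,0],0]
  ]
}}

```text
t: 56.7
tool_pos: [0.6621, -0.0141, 0.0429]
eef_rot: [0.56, 1.571, 0.464]
force: [0.6, 0.3, -0.2]
finger_gap: 0.421
```

Call:
{"method": "apply_moves", "body": {
  "motion": [
    [[0,0,0],0],
    [[0,0,0],0],
    [[0,0,0],0],
    [[0,0,0],0],
    [[0,0,0],0]
  ],
  "jaw": 10
}}

```text
t: 57.32
tool_pos: [0.6622, -0.0141, 0.043]
eef_rot: [0.032, 1.57, -0.065]
force: [0.4, 0.4, 1.5]
finger_gap: 0.197
```

Call:
{"method": "apply_moves", "body": {
  "motion": [
    [[-5,0,0],0],
    [[-15,0,0],0],
    [[-50,0,0],0],
    [[-50,0,0],0]
  ]
}}

```text
t: 57.82
tool_pos: [0.6642, -0.0136, 0.0962]
eef_rot: [0.179, 1.565, 0.082]
force: [-0.3, -0.2, -0.6]
finger_gap: 0.189
```

```bash
python3 -c "
from h import *
snap('ac')
crop('scene','ac',220,140,340,260,5,'d1')
go((.46,-.12,.1,88.2),(.46,-.12,.01,88.2))"
```

```text
t57.92 pos [662.1 -14.2  93.2] yaw 84.47 F [-0.8 -0.2 -0.5] gap 0.193 q7 1.02
[-6.9, -124.8, -190.9] -3.7
[83.1, -124.7, -191.0] -3.7
```

View pics/d1.png

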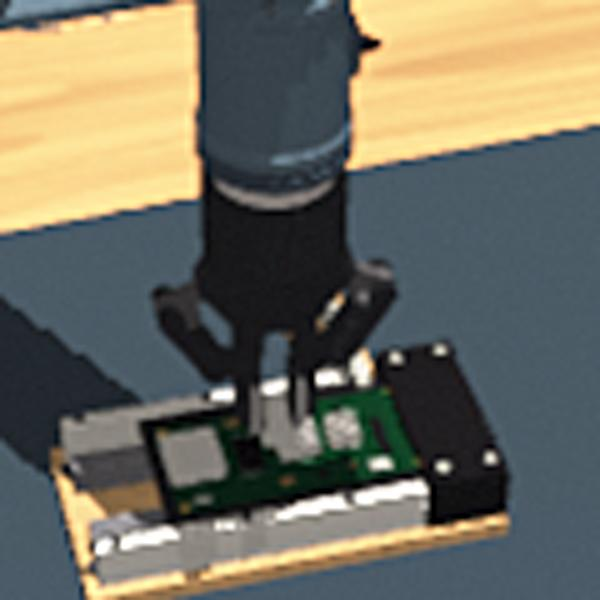

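The sink is held and lifted. I carry it to free bench near (0.46,-0.12).

Call:
{"method": "apply_moves", "body": {
  "motion": [
    [[-30,0,0],0],
    [[-30,-35,-50],-3.7],
    [[-30,-70,-105],-3.7],
    [[-30,-105,-160],-3.7],
    [[-10,-125,-191],-3.7],
    [[30,-125,-191],-3.7],
    [[60,-125,-191],-3.7],
    [[80,-125,-191],-3.7],
    [[84,-125,-191],-3.7],
    [[85,-125,-191],-3.7],
    [[86,-125,-191],-3.7],
    [[87,-125,-191],-3.7],
    [[87,-125,-191],-3.7]
  ]
}}

```text
t: 59.55
tool_pos: [0.46, -0.1202, 0.006]
eef_rot: [-0.507, 1.57, -0.539]
force: [-0.5, 0.4, -0.8]
finger_gap: 0.193
```

Call:
{"method": "apply_moves", "body": {
  "motion": [
    [[0.7,0,0],0],
    [[0.7,0,0],0]
  ]
}}

```text
t: 59.8
tool_pos: [0.4599, -0.1201, 0.0051]
eef_rot: [-2.355, 1.571, -2.386]
force: [0.5, -0.3, -0.8]
finger_gap: 0.194
```

Call:
{"method": "apply_moves", "body": {
  "motion": [
    [[0.7,0,0],0],
    [[0.7,0,0],0]
  ]
}}

```text
t: 60.05
tool_pos: [0.4598, -0.1201, 0.0048]
eef_rot: [-1.721, 1.57, -1.753]
force: [-1.6, 0.0, 6.9]
finger_gap: 0.19
```

Call:
{"method": "apply_moves", "body": {
  "motion": [
    [[0,0,0],0],
    [[0,0,0],0],
    [[0,0,0],0]
  ],
  "jaw": 36
}}

```text
t: 60.42
tool_pos: [0.4598, -0.1201, 0.0043]
eef_rot: [2.499, 1.571, 2.468]
force: [-0.0, -0.2, -0.2]
finger_gap: 0.423
```

Call:
{"method": "apply_moves", "body": {
  "motion": [
    [[-20,0,0],0],
    [[-60,0,0],0],
    [[-110,0,0],0],
    [[-110,150,0],0],
    [[-110,150,0],0],
    [[-110,150,0],0],
    [[-110,150,0],0]
  ]
}}

```text
t: 61.3
tool_pos: [0.4646, 0.0321, 0.1146]
eef_rot: [1.161, 1.57, 1.134]
force: [-0.8, -0.4, -0.2]
finger_gap: 0.42
```

```bash
python3 -c "
from h import *
snap('ad')
crop('scene','ad',180,180,320,270,5,'d1');crop('top','ad',235,170,375,300,5,'d2')
sinks('ad')
go((.46,-.12,.06,-1.8),(.46,-.12,.004,-1.8))"
```

```text
sink c [ 459.5 -120.9] size [22.4 33.6] ang 88.9
t61.40 pos [464.5  28.9 114.2] yaw 88.15 F [ 1.  -1.2 -0. ] gap 0.427 q7 0.90
[54.3, -148.9, 0.4] 90.0
[110.3, -148.9, 0.4] 90.0
```

View pics/d1.png

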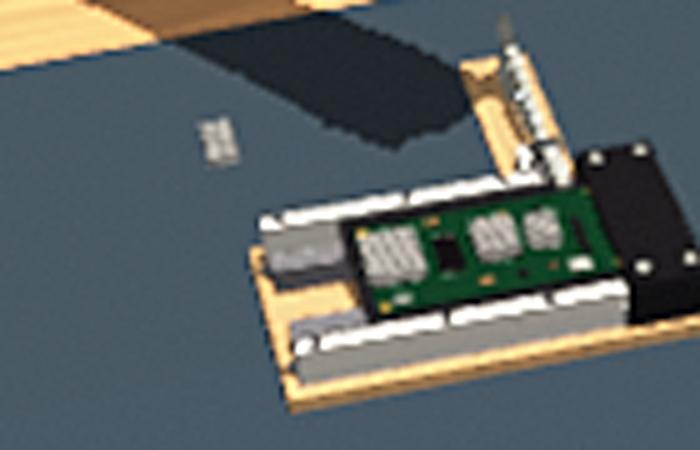

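View pics/d2.png

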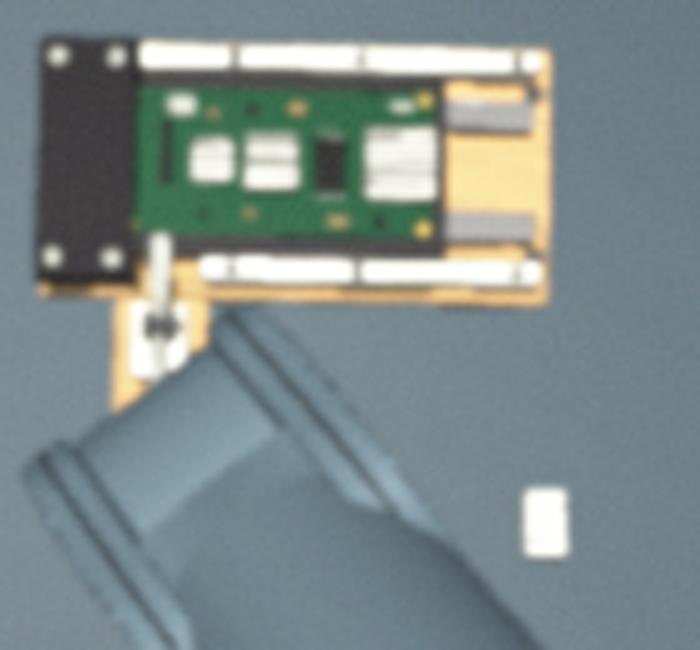

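```bash
python3 -c "
from h import *
go((.4597,-.1202,.06,-1.8),(.4597,-.1202,.004,-1.8))"
```

```text
t61.40 pos [464.5  28.9 114.2] yaw 88.15 F [ 1.  -1.2 -0. ] gap 0.427 q7 0.90
[54.3, -149.1, 0.1] 90.0
[110.3, -149.1, 0.1] 90.0
```

Call:
{"method": "apply_moves", "body": {
  "motion": [
    [[0,-50,2],10],
    [[0,-100,4],20],
    [[0,-149,4.6],30],
    [[0,-149,4.6],40],
    [[0,-149,4.6],50],
    [[10,-149,4.6],60],
    [[30,-149,4.6],70],
    [[50,-149,4.6],80],
    [[70,-149,4.6],90],
    [[90,-149,4.6],90],
    [[105,-149,4.6],90],
    [[109,-149,4.6],90],
    [[110,-149,4.6],90],
    [[110,-149,4.6],90]
  ],
  "jaw": 50
}}

```text
t: 63.15
tool_pos: [0.4648, -0.1195, 0.0048]
eef_rot: [1.398, 1.57, -0.205]
force: [0.4, -0.8, 0.0]
finger_gap: 0.584
```

```bash
python3 -c "
from h import *
go((.4597,-.1202,.004,-1.8))"
```

```text
t63.15 pos [ 464.8 -119.5    4.8] yaw -1.85 F [ 0.4 -0.8  0. ] gap 0.584 q7 -0.20
[0.8, -5.1, 0.9] -0.0
```

Call:
{"method": "apply_moves", "body": {
  "motion": [
    [[0.6,-5,0.7],0],
    [[0.6,-5,0.7],0],
    [[0.6,-5,0.7],0]
  ]
}}

```text
t: 63.52
tool_pos: [0.4595, -0.1198, 0.0039]
eef_rot: [1.179, 1.571, -0.423]
force: [0.4, -0.2, 0.7]
finger_gap: 0.588
```

Call:
{"method": "apply_moves", "body": {
  "motion": [
    [[0,0,0],0],
    [[0,0,0],0],
    [[0,0,0],0],
    [[0,0,0],0],
    [[0,0,0],0]
  ],
  "jaw": 20
}}

```text
t: 64.15
tool_pos: [0.4596, -0.1198, 0.0041]
eef_rot: [0.788, 1.571, -0.815]
force: [-0.9, 0.4, 5.3]
finger_gap: 0.333
```

```bash
python3 -c "
from h import *
go((.4597,-.1202,.12,-1.8),(.6299,-.0199,.12,-1.8),(.6299,-.0199,.0475,-1.8))"
```

```text
t64.15 pos [ 459.6 -119.8    4.1] yaw -1.82 F [-0.9  0.4  5.3] gap 0.333 q7 -0.20
[-115.9, 0.1, 0.4] -0.0
[-115.9, 167.0, -105.2] -0.0
[-43.4, 167.0, -105.2] -0.0
```

Call:
{"method": "apply_moves", "body": {
  "motion": [
    [[-10,0,0],0],
    [[-50,0,0],0],
    [[-100,0,0],0],
    [[-116,50,-32],0],
    [[-116,100,-64],0],
    [[-116,150,-95],0],
    [[-116,167,-105.2],0],
    [[-100,167,-105.2],0],
    [[-70,167,-105.2],0],
    [[-50,167,-105.2],0],
    [[-45.5,167,-105.2],0],
    [[-44,167,-105.2],0],
    [[-44,167,-105.2],0],
    [[-44,167,-105.2],0]
  ]
}}

```text
t: 65.9
tool_pos: [0.6303, -0.02, 0.0486]
eef_rot: [1.587, 1.569, -0.016]
force: [0.1, 0.7, 0.4]
finger_gap: 0.332
```

```bash
python3 -c "
from h import *
snap('ae')
crop('scene','ae',220,160,340,260,6,'d1')
go((.6299,-.0199,.046,-1.8))"
```

```text
t66.00 pos [630.1 -20.   48.3] yaw -1.83 F [0.4 1.  0.1] gap 0.332 q7 -0.31
[2.3, -0.2, -0.1] -0.0
```

View pics/d1.png

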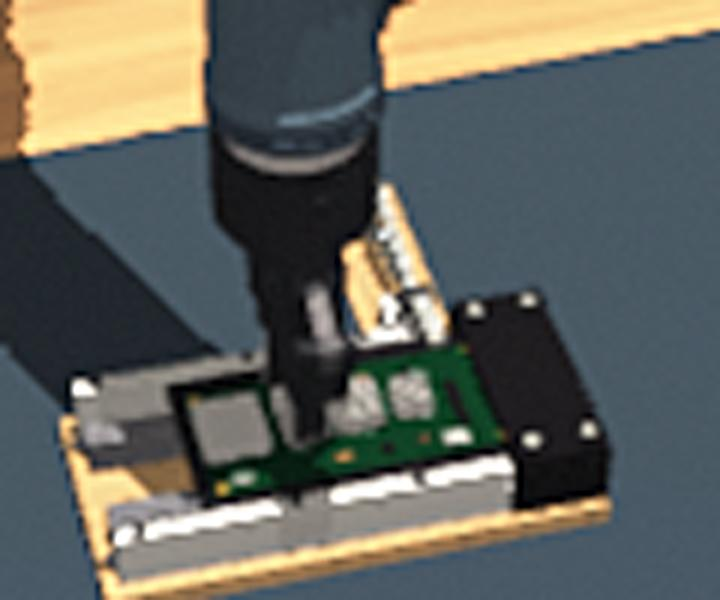

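Call:
{"method": "apply_moves", "body": {
  "motion": [
    [[1,0,0],0],
    [[2.2,-0.2,0],0],
    [[2.2,-0.2,0],0]
  ]
}}

```text
t: 66.38
tool_pos: [0.6297, -0.02, 0.0459]
eef_rot: [1.083, 1.571, -0.52]
force: [-0.3, 0.4, 2.7]
finger_gap: 0.331
```

Call:
{"method": "apply_moves", "body": {
  "motion": [
    [[0.5,0,0],0],
    [[0.5,0,0],0],
    [[0.5,0,0],0]
  ]
}}

```text
t: 66.75
tool_pos: [0.6297, -0.02, 0.0458]
eef_rot: [0.694, 1.57, -0.909]
force: [-1.7, -0.5, 7.0]
finger_gap: 0.334
```

Call:
{"method": "apply_moves", "body": {
  "motion": [
    [[-0.9,0,0],0],
    [[-0.9,0,0],0]
  ]
}}

```text
t: 67.0
tool_pos: [0.6296, -0.02, 0.0459]
eef_rot: [1.476, 1.571, -0.127]
force: [1.3, -0.4, 1.9]
finger_gap: 0.333
```

Call:
{"method": "apply_moves", "body": {
  "motion": [
    [[0,0,0],0],
    [[0,0,0],0],
    [[0,0,0],0]
  ],
  "jaw": 42
}}

```text
t: 67.38
tool_pos: [0.6295, -0.02, 0.0458]
eef_rot: [-1.484, 1.571, -3.087]
force: [-0.3, -0.7, -0.3]
finger_gap: 0.491
```

Call:
{"method": "apply_moves", "body": {
  "motion": [
    [[-15,0,0],0],
    [[-50,0,0],0],
    [[-80,0,0],0],
    [[-80,-60,0],0],
    [[-80,-120,0],0],
    [[-80,-180,0],0],
    [[-80,-180,0],0],
    [[-80,-180,0],0]
  ],
  "jaw": 42
}}

```text
t: 68.38
tool_pos: [0.451, -0.0142, 0.1271]
eef_rot: [1.533, 1.568, -0.07]
force: [0.3, 0.3, -0.5]
finger_gap: 0.488
```

```bash
python3 -c "
from h import *
snap('af')
crop('scene','af',220,190,320,265,8,'d1');crop('top','af',235,170,355,240,6.6,'d2')
P=cloud('scene',np.load('pics/scene_af.npy')).reshape(-1,3)
m=(abs(P[:,0]-.47)<.03)&(abs(P[:,1]-.062)<.02)&(P[:,2]>.03)&(P[:,2]<.1)
Q=P[m];Q=Q[Q[:,0].argsort()];print(np.round(Q[::2],4))
go((.460,.040,.1,-1.8))"
```

```text
[[0.4475 0.067  0.0374]
 [0.4494 0.0664 0.0473]
 [0.4529 0.0653 0.0583]
 [0.4544 0.0649 0.0474]
 [0.456  0.0677 0.0397]
 [0.46   0.0664 0.0595]
 [0.4645 0.0652 0.0305]
 [0.465  0.0681 0.063 ]
 [0.4668 0.0676 0.0523]
 [0.4717 0.0694 0.0517]
 [0.4769 0.0645 0.0528]
 [0.4779 0.0675 0.0529]
 [0.4784 0.0641 0.0419]
 [0.4794 0.0672 0.0337]
 [0.482  0.0631 0.0409]
 [0.4843 0.0657 0.0339]
 [0.4872 0.0646 0.0529]
 [0.4886 0.0642 0.05  ]
 [0.4897 0.0671 0.0502]
 [0.4949 0.0655 0.0507]
 [0.4976 0.0647 0.049 ]
 [0.4998 0.064  0.0469]]
t68.47 pos [451.8 -14.1 126.8] yaw -1.84 F [-0.4 -0.1  0.2] gap 0.489 q7 -0.32
[26.8, 6.4, -54.3] -0.0
```

View pics/d2.png

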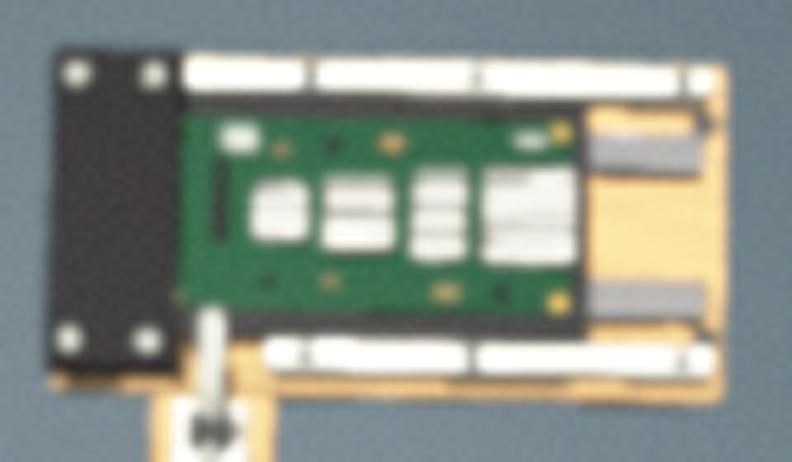

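View pics/d1.png

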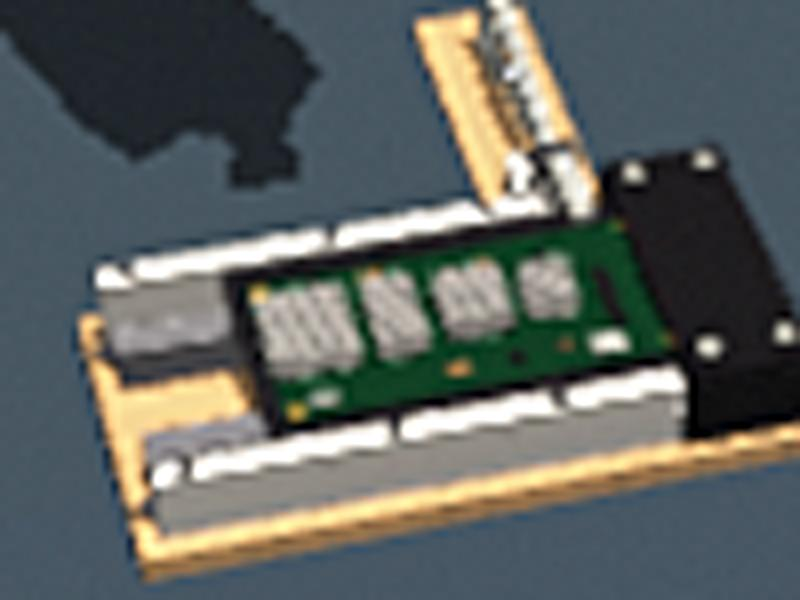

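All four sinks sit on their chips, with the small, medium, long and large ones at crop x≈280, 358, 439 and 530. Locked ring at about (0.461, 0.066, 0.050). I go beside it with the fingers shut, then push +y.

```bash
python3 -c "
from h import *
go((.462,.036,.1,-1.8),(.462,.036,.043,-1.8))"
```

```text
t68.47 pos [451.8 -14.1 126.8] yaw -1.84 F [-0.4 -0.1  0.2] gap 0.489 q7 -0.32
[26.9, 8.5, -50.4] -0.0
[83.9, 8.4, -50.3] -0.0
```

Call:
{"method": "apply_moves", "body": {
  "motion": [
    [[0,8.5,-50],0],
    [[0,8.5,-50],0],
    [[20,8.5,-50],0],
    [[50,8.5,-50],0],
    [[75,8.5,-50],0],
    [[84,8.5,-50],0],
    [[84,8.5,-50],0],
    [[84,8.5,-50],0]
  ],
  "jaw": 0
}}

```text
t: 69.47
tool_pos: [0.4606, 0.0355, 0.0428]
eef_rot: [1.692, 1.569, 0.089]
force: [-0.3, 1.4, -0.3]
finger_gap: 0.003
```

```bash
python3 -c "
from h import *
snap('ag')
crop('scene','ag',240,140,340,240,6,'d1')
go((.462,.0525,.043,-1.8))"
```

```text
t69.58 pos [460.5  35.5  42.8] yaw -1.84 F [0.4 0.2 1.5] gap -0.002 q7 -0.53
[-0.2, 1.0, -17.1] -0.0
```

View pics/d1.png

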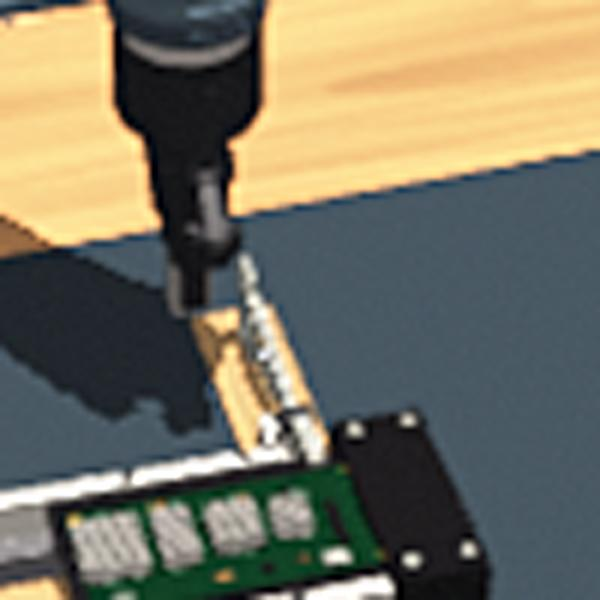

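Call:
{"method": "apply_moves", "body": {
  "motion": [
    [[0,0,-6],0],
    [[0,0,-12],0],
    [[0,0,-15],0],
    [[0,0,-17],0],
    [[0,0,-19],0],
    [[0,0,-19],0]
  ]
}}

```text
t: 70.32
tool_pos: [0.4603, 0.0543, 0.0419]
eef_rot: [-0.536, 1.57, -2.139]
force: [-0.4, -1.2, 0.6]
finger_gap: -0.001
```

Call:
{"method": "apply_moves", "body": {
  "motion": [
    [[0,0,-1],0],
    [[0,0,-2],0],
    [[0,0,-3],0],
    [[0,0,-3],0]
  ]
}}

```text
t: 70.82
tool_pos: [0.4606, 0.0571, 0.0421]
eef_rot: [0.527, 1.57, -1.076]
force: [0.2, -4.0, 1.1]
finger_gap: -0.001
```

Call:
{"method": "apply_moves", "body": {
  "motion": [
    [[0,0,-1],0],
    [[0,0,-2],0],
    [[0,0,-2],0]
  ]
}}

```text
t: 71.2
tool_pos: [0.4607, 0.0588, 0.042]
eef_rot: [0.1, 1.57, -1.504]
force: [0.8, -6.5, 1.2]
finger_gap: 0.001
```

Call:
{"method": "apply_moves", "body": {
  "motion": [
    [[0,0,-1],0],
    [[0,0,-2],0],
    [[0,0,-2],0]
  ]
}}

```text
t: 71.58
tool_pos: [0.4603, 0.0602, 0.0419]
eef_rot: [-0.458, 1.569, -2.061]
force: [-0.0, -7.6, 1.7]
finger_gap: -0.003
```

```bash
python3 -c "
from h import *
snap('ah')
crop('scene','ah',240,140,340,240,6,'d1')"
```

```text
(no output)
```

View pics/d1.png

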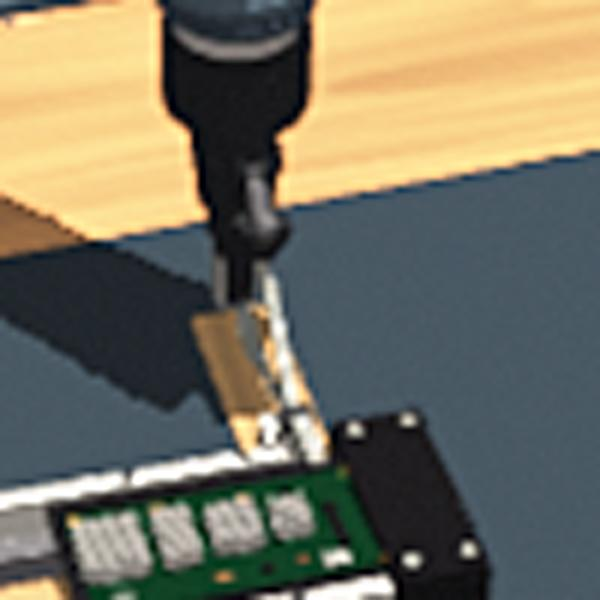

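The ring is pushed aside but still down, so I push a little more.

Call:
{"method": "apply_moves", "body": {
  "motion": [
    [[0,0,-1],0],
    [[0,0,-2],0],
    [[0,0,-2],0]
  ]
}}

```text
t: 72.05
tool_pos: [0.4604, 0.0616, 0.0418]
eef_rot: [-0.367, 1.568, -1.972]
force: [1.2, -8.3, 1.9]
finger_gap: 0.004
```

Call:
{"method": "apply_moves", "body": {
  "motion": [
    [[0,0,-1],0],
    [[0,0,-2],0],
    [[0,0,-2],0]
  ]
}}

```text
t: 72.42
tool_pos: [0.4605, 0.063, 0.0418]
eef_rot: [-0.327, 1.568, -1.932]
force: [1.0, -10.1, 2.5]
finger_gap: -0.0
```

```bash
python3 -c "
from h import *
snap('ai')
crop('scene','ai',240,140,340,240,6,'d1')
crop('top','ai',235,220,305,300,7,'d2')"
```

```text
(no output)
```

View pics/d1.png

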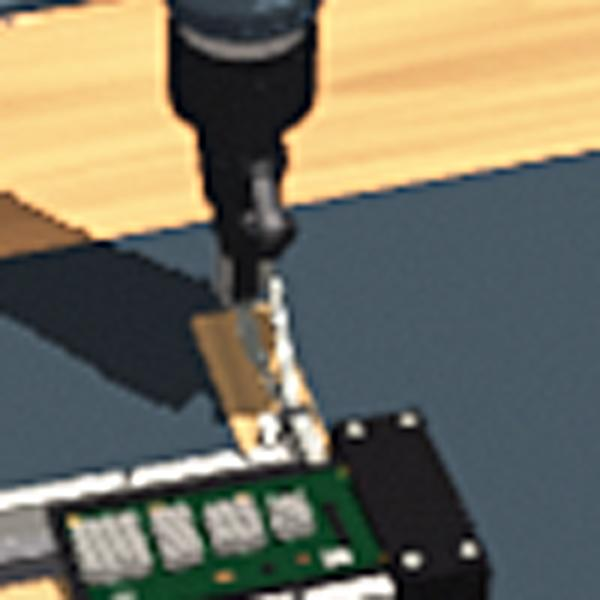

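```bash
python3 -c "
from h import *
for tag in('af','ai'):
  P=cloud('scene',np.load(f'pics/scene_{tag}.npy')).reshape(-1,3)
  m=(abs(P[:,0]-.48)<.05)&(abs(P[:,1]-.068)<.02)&(P[:,2]>.03)&(P[:,2]<.1)&(P[:,1]>.063)
  Q=P[m];Q=Q[Q[:,0].argsort()];print(np.round(Q[::3],4))"
```

```text
[[0.4475 0.067  0.0374]
 [0.4527 0.0686 0.0615]
 [0.4544 0.0649 0.0474]
 [0.4577 0.0671 0.0616]
 [0.4645 0.0652 0.0305]
 [0.4663 0.0677 0.0601]
 [0.4717 0.0694 0.0517]
 [0.4774 0.071  0.0476]
 [0.4784 0.0641 0.0419]
 [0.4813 0.0664 0.0519]
 [0.4872 0.0646 0.0529]
 [0.4897 0.0671 0.0502]
 [0.4976 0.0647 0.049 ]
 [0.5039 0.066  0.0497]
 [0.5121 0.0667 0.048 ]
 [0.5187 0.0679 0.045 ]
 [0.5229 0.0665 0.0448]]
[[0.4583 0.0638 0.0301]
 [0.4684 0.0672 0.0455]
 [0.4705 0.0664 0.0676]
 [0.4736 0.0655 0.0622]
 [0.4744 0.0716 0.0735]
 [0.4756 0.0681 0.0672]
 [0.4764 0.0678 0.0718]
 [0.4787 0.0769 0.0675]
 [0.4817 0.0631 0.0448]
 [0.4847 0.0655 0.0384]
 [0.4894 0.0736 0.0646]
 [0.4913 0.0729 0.0703]
 [0.495  0.0685 0.0702]
 [0.4953 0.0681 0.0942]
 [0.5012 0.0699 0.0627]
 [0.5049 0.0687 0.062 ]
 [0.5108 0.0701 0.0624]
 [0.5154 0.0655 0.0591]
 [0.5162 0.0685 0.0551]
 [0.5213 0.0669 0.0555]
 [0.5262 0.0686 0.0511]]
```

View pics/d2.png

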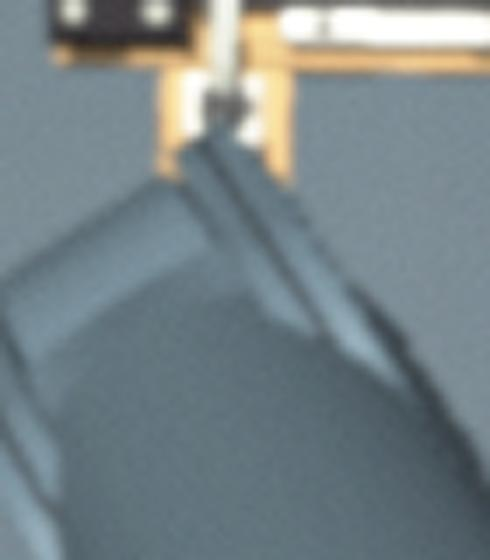

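The handle is up, z≈0.070 at x=0.49 where it was 0.050 before, so it has sprung open. I retreat.

Call:
{"method": "apply_moves", "body": {
  "motion": [
    [[0,0,4],0],
    [[0,0,10],0],
    [[0,0,20],0],
    [[0,0,30],0],
    [[-30,0,60],0],
    [[-80,-20,90],0],
    [[-110,-30,150],0],
    [[-110,-30,210],0],
    [[-110,-30,260],0],
    [[-110,-30,260],0],
    [[-110,-30,260],0]
  ]
}}

```text
t: 73.9
tool_pos: [0.4223, -0.1926, 0.1518]
eef_rot: [-2.916, 1.57, 1.764]
force: [1.3, 0.1, -0.2]
finger_gap: 0.003
```

```bash
python3 -c "
from h import *
snap('aj')
P=cloud('scene',np.load('pics/scene_aj.npy')).reshape(-1,3)
m=(abs(P[:,0]-.48)<.05)&(abs(P[:,1]-.068)<.02)&(P[:,2]>.03)&(P[:,2]<.1)
Q=P[m];Q=Q[Q[:,0].argsort()];print(np.round(Q[::4],4))
crop('scene','aj',220,160,330,265,5.7,'d1');crop('top','aj',235,170,355,240,6.6,'d2')
go()"
```

```text
[[0.4543 0.065  0.0308]
 [0.4611 0.066  0.0725]
 [0.4643 0.0681 0.0903]
 [0.4704 0.0663 0.0835]
 [0.4742 0.0683 0.0898]
 [0.4772 0.0674 0.0845]
 [0.4819 0.0664 0.0359]
 [0.483  0.0628 0.0336]
 [0.4862 0.0618 0.0323]
 [0.4897 0.0637 0.0711]
 [0.4955 0.0684 0.0667]
 [0.5013 0.0633 0.0684]
 [0.5075 0.0646 0.0651]
 [0.5126 0.0631 0.0615]
 [0.5166 0.0622 0.0324]
 [0.5205 0.0642 0.0311]
 [0.5246 0.063  0.0307]
 [0.5289 0.0644 0.0584]
 [0.5293 0.0612 0.0514]]
t74.00 pos [ 422.5 -191.8  151.8] yaw -1.67 F [-0.2  0.5 -0.7] gap -0.005 q7 0.12
```

View pics/d1.png

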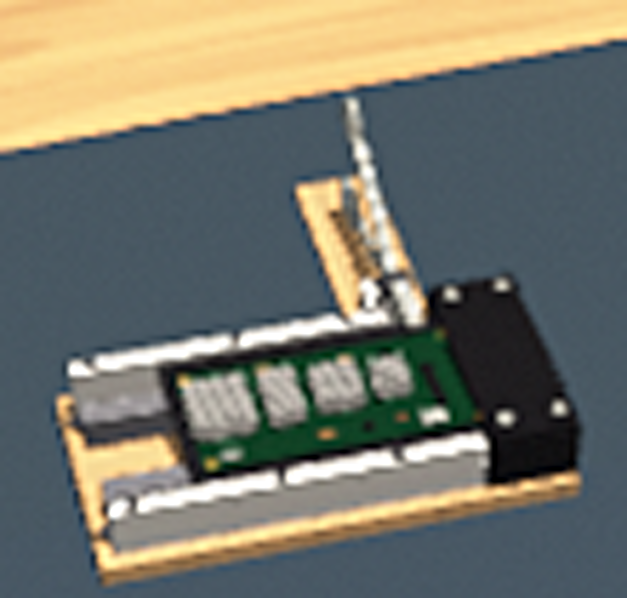

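View pics/d2.png

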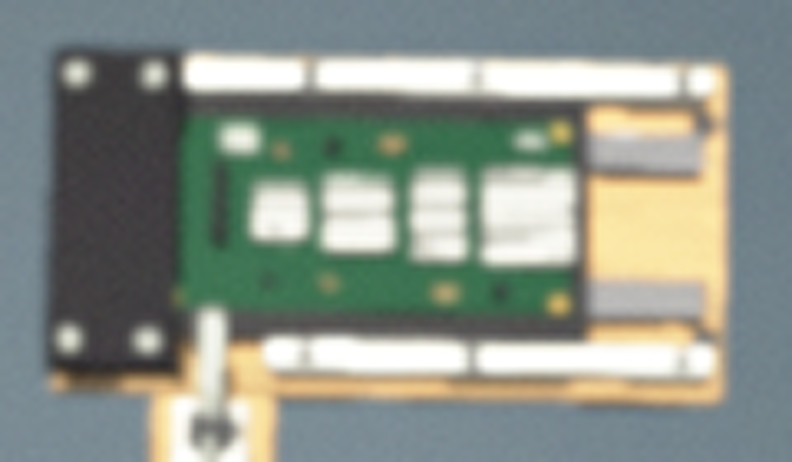

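View pics/top_aj.png

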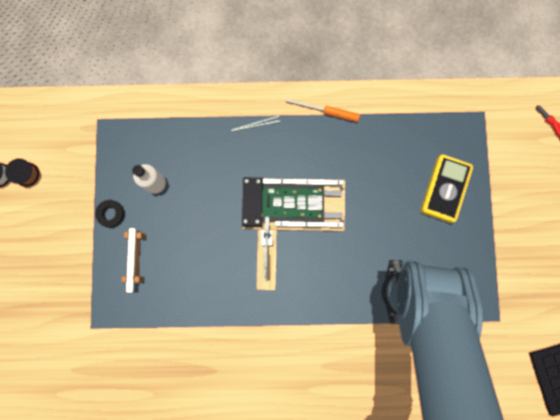

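The hemostat is open, with its ring top back near z≈0.09. The board's rear edge is unchanged at crop x≈583, the sinks are in place, the stick is in its rest and the bystanders have not moved. Handing in.

```bash
python3 -c "
from station import env
print(env.hand_in())"
```

```text
the job is handed in; nothing more can be done
None
```

The whole sequence is done and the job is handed in; no verdict was reported, so what follows is from my own checks.

- **Board:** I nudged it with the stick about 37 mm to the hidden stop. It stopped moving while the push rose to about 15 N, against the 30 N limit. The stick went back to its rest and the board's rear edge had not moved in the last picture.
- **Hemostat:** I pressed the ring down past the second tooth and it stayed locked by itself, ring top at about 63 mm. It parted only after a firm sideways push of roughly 8 mm and 10 N. The last picture shows it open, with the ring top back near 90 mm.
- **Heat sinks:** All four were present and now sit square on their own chips. The camera puts them 0.5 to 1.7 mm off centre; the large one is the worst, and the camera itself is only good to about 2 mm. The long sink was knocked off its chip partway through, so I set it on the bench, regripped it and placed it again.
- **Bystanders:** The meter, cleaner and tape look unmoved in the last picture, and the arm was clear of everything. The run took about 74 s.

No check failed. I did not measure the clamp angle or the sinks' tilt directly; I judged both from the depth readings and pictures.

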